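Load and start the battery test dock

TASK

The battery test dock was left live with finished packs in it: turn its rotary isolator off, slide each finished pack out of its rails and lay it flat in the low black tray, then slide every pack waiting on the bench into a bay of its own, contact end first under the lips and fully home against the stop. With the packs home and let go, turn the isolator back on, press the recessed start button fully down with the reset pin from its stand, hold it about half a second and let it up, hang the pin back upright in the stand, and leave the dock on with all those packs home. Never handle a pack in the dock while the isolator is on (if one has shifted, switch off first), and knock none of the bottles or cans over.

Things in the scene. Friction and masses are not known exactly. Their poses are not given: they have to be found in the camera images.
- isolator (a joint): rotary isolator handle, turning about a vertical axis: 0 = off, 1.571 = on (rad). Seen from above it turns clockwise to go on. An over-centre spring holds it at both ends (0.14 N m at the ends, at most 0.17, none in the middle): let go short of the middle it springs back, past the middle it snaps to the other end
- isolator_grip (a point): on the isolator handle's axis, 107 mm above the bench: where the TCP grips. x: along the bar to its pointer end; turns with the handle. Black bar 66 mm long (30 mm behind the axis, 36 ahead), 15 mm thick, 84 to 120 mm above the bench, on a round hub 48 mm across
- isolator_base: fixed grey enclosure under the isolator handle, 125 x 90 mm, 70 mm high; origin: centre of its base. The handle bar's pointer lies along its y when off, along its x when on
- dock: battery test dock, fixed: grey plate 300 mm wide (y), 24 mm high, x from -130 to +135 mm, three bays side by side, open to -x; black console 84 mm high on its far side (x = 70 to 135 mm) whose front face is the stop. Origin: on the bench under the middle; x: the way packs slide in. In front of x = -33 mm the plate is bare: set a pack down there, in line with a bay, and slide it in
- dock_bay0 (a point): bay 0 (y = -96 mm in the dock): where a pack's origin is when fully home, on the plate 24 mm above the bench, 45 mm before the stop; axes as the dock's. Its two rails run from 30 mm before this point to the stop: webs 55 mm apart, lips 41 mm apart and 10-13 mm above the plate; the lead-ins flare out to 72 mm at 58 mm before this point
- dock_bay1 (a point): bay 1 (y = 0 mm in the dock): where a pack's origin is when fully home, on the plate 24 mm above the bench, 45 mm before the stop; axes as the dock's. Its two rails run from 30 mm before this point to the stop: webs 55 mm apart, lips 41 mm apart and 10-13 mm above the plate; the lead-ins flare out to 72 mm at 58 mm before this point
- dock_bay2 (a point): bay 2 (y = 96 mm in the dock): where a pack's origin is when fully home, on the plate 24 mm above the bench, 45 mm before the stop; axes as the dock's. Its two rails run from 30 mm before this point to the stop: webs 55 mm apart, lips 41 mm apart and 10-13 mm above the plate; the lead-ins flare out to 72 mm at 58 mm before this point
- pack_a: grey battery pack, 90 x 60 x 50 mm high, 0.35 kg, lying rail side down. Origin: centre of underside; x: along it to the contact end. From below: tongue 50 mm wide (0-8 mm up), neck 34 mm wide (8-16 mm up; filled to 50 mm over the last 12 mm at the -x end, so it enters rails contact end first only), body 60 mm wide (16-50 mm up): grip it across there. May be absent
- pack_b: grey battery pack, 90 x 60 x 50 mm high, 0.35 kg, lying rail side down. Origin: centre of underside; x: along it to the contact end. From below: tongue 50 mm wide (0-8 mm up), neck 34 mm wide (8-16 mm up; filled to 50 mm over the last 12 mm at the -x end, so it enters rails contact end first only), body 60 mm wide (16-50 mm up): grip it across there. May be absent
- pack_c: grey battery pack, 90 x 60 x 50 mm high, 0.35 kg, lying rail side down. Origin: centre of underside; x: along it to the contact end. From below: tongue 50 mm wide (0-8 mm up), neck 34 mm wide (8-16 mm up; filled to 50 mm over the last 12 mm at the -x end, so it enters rails contact end first only), body 60 mm wide (16-50 mm up): grip it across there. May be absent
- done_a: finished battery pack, built just like pack_a (same sizes and origin); starts fully home in bay 0 of the dock. May be absent
- done_b: finished battery pack, built just like pack_a (same sizes and origin); starts fully home in bay 1 of the dock. May be absent
- done_c: finished battery pack, built just like pack_a (same sizes and origin); starts fully home in bay 2 of the dock. May be absent
- done_tray_in (a point): centre of the inner floor (4 mm above the bench) of the fixed low black tray for finished packs; x: across it, y: along it. Inside 122 mm (x) by 222 mm (y), rim 18 mm above the bench: room for two packs side by side, each along x
- start_button (a joint): spring start button, 0 = up, 0.005 = fully down (m); fully down takes about 4.5 N
- start_button_top (a point): centre of the top of the white start button, 12 mm across, 8 mm down a round hole 16 mm across in the top of the dock's console (console top 84 mm above the bench, button top 76 mm, when up); moves with the button. Too deep and narrow for the fingers
- pin: reset pin, 158 mm long, 60 g: steel shaft 6 mm across and 70 mm long, black round handle 24 mm across and 88 mm long above it. Origin: the tip; z: from the tip along the pin towards the handle. Starts hanging upright in the tool stand
- stand_rest (a point): where the pin's tip is when the pin hangs in the tool stand, 30 mm above the bench. The stand is a fixed aluminium table, 60 x 80 mm and 100 mm high, with a 15 mm hole above this point; the handle's shoulder rests on its top. Four bits stick up 10 mm at its corners
- spray_can: spray can, 54 mm across, about 190 mm high; origin: centre of its base, z up
- oil_bottle: bottle, 50 mm across, about 120 mm high; origin: centre of its base, z up
- thinner_bottle: bottle, 56 mm across, about 130 mm high; origin: centre of its base, z up
- grease_tin: low steel tin, 56 mm across, 42 mm high, standing behind the isolator; origin: centre of its base, z up
There are look-alikes about, which are no part of the job. What is shaped like the pack_b but pink or yellow is not meant. What is shaped like the pack_a but red is not meant.

How it is judged:
On the way, in this order (a step that is already met when the one before it is completed fails the run):
1. the isolator is turned off (value of joint isolator below 0.17 rad), for 0.2 s.
2. the finished packs lie in the tray and every waiting pack is fully home in a bay, let go, with the isolator off ((distance between pack_a and dock_bay0 below 0.008 m or distance between pack_a and dock_bay1 below 0.008 m or distance between pack_a and dock_bay2 below 0.008 m) and (distance between pack_b and dock_bay0 below 0.008 m or distance between pack_b and dock_bay1 below 0.008 m or distance between pack_b and dock_bay2 below 0.008 m) and (distance between pack_c and dock_bay0 below 0.008 m or distance between pack_c and dock_bay1 below 0.008 m or distance between pack_c and dock_bay2 below 0.008 m) and x of done_a in the frame of done_tray_in between -0.04 and 0.04 m and y of done_a in the frame of done_tray_in between -0.1 and 0.1 m and z of done_a in the frame of done_tray_in between -0.008 and 0.008 m and x of done_b in the frame of done_tray_in between -0.04 and 0.04 m and y of done_b in the frame of done_tray_in between -0.1 and 0.1 m and z of done_b in the frame of done_tray_in between -0.008 and 0.008 m and x of done_c in the frame of done_tray_in between -0.04 and 0.04 m and y of done_c in the frame of done_tray_in between -0.1 and 0.1 m and z of done_c in the frame of done_tray_in between -0.008 and 0.008 m and value of joint isolator below 0.17 rad and contact force between the fingers and pack_a below 0.5 N and contact force between the fingers and pack_b below 0.5 N and contact force between the fingers and pack_c below 0.5 N and contact force between the fingers and done_a below 0.5 N and contact force between the fingers and done_b below 0.5 N and contact force between the fingers and done_c below 0.5 N), for 0.2 s.
3. the isolator is turned on with every waiting pack home ((distance between pack_a and dock_bay0 below 0.008 m or distance between pack_a and dock_bay1 below 0.008 m or distance between pack_a and dock_bay2 below 0.008 m) and (distance between pack_b and dock_bay0 below 0.008 m or distance between pack_b and dock_bay1 below 0.008 m or distance between pack_b and dock_bay2 below 0.008 m) and (distance between pack_c and dock_bay0 below 0.008 m or distance between pack_c and dock_bay1 below 0.008 m or distance between pack_c and dock_bay2 below 0.008 m) and value of joint isolator above 1.4 rad), for 0.2 s.
4. the start button is pressed fully down with the tip of the pin and held, dock on and packs home (all of step 3 and value of joint start_button above 0.0038 m and distance between pin and start_button_top below 0.008 m), for 0.3 s.
At the end, for the whole second after the job is handed in: finished packs flat on the tray's floor; waiting packs within 8 mm of the home point of a bay; all at rest; isolator on (above 1.4 rad); button up; pin hanging upright in its stand (tip within 12 mm of its rest point, tilt below 0.15 rad), at rest (all of step 3 and x of done_a in the frame of done_tray_in between -0.04 and 0.04 m and y of done_a in the frame of done_tray_in between -0.1 and 0.1 m and z of done_a in the frame of done_tray_in between -0.008 and 0.008 m and x of done_b in the frame of done_tray_in between -0.04 and 0.04 m and y of done_b in the frame of done_tray_in between -0.1 and 0.1 m and z of done_b in the frame of done_tray_in between -0.008 and 0.008 m and x of done_c in the frame of done_tray_in between -0.04 and 0.04 m and y of done_c in the frame of done_tray_in between -0.1 and 0.1 m and z of done_c in the frame of done_tray_in between -0.008 and 0.008 m and linear speed of each of pack_a, pack_b, pack_c, done_a, done_b, done_c, pin below 0.02 m/s and value of joint start_button below 0.0015 m and distance between pin and stand_rest below 0.012 m and angle between pin's own z axis and vertical below 0.15 rad); the robot touches nothing.
It fails at once if a pack in the dock's rails (within 60 mm of a home point) is handled while the isolator is on (value of joint isolator above 0.9 rad and ((contact force between the fingers and pack_a above 2 N and (distance between pack_a and dock_bay0 below 0.06 m or distance between pack_a and dock_bay1 below 0.06 m or distance between pack_a and dock_bay2 below 0.06 m)) or (contact force between the fingers and pack_b above 2 N and (distance between pack_b and dock_bay0 below 0.06 m or distance between pack_b and dock_bay1 below 0.06 m or distance between pack_b and dock_bay2 below 0.06 m)) or (contact force between the fingers and pack_c above 2 N and (distance between pack_c and dock_bay0 below 0.06 m or distance between pack_c and dock_bay1 below 0.06 m or distance between pack_c and dock_bay2 below 0.06 m)) or (contact force between the fingers and done_a above 2 N and (distance between done_a and dock_bay0 below 0.06 m or distance between done_a and dock_bay1 below 0.06 m or distance between done_a and dock_bay2 below 0.06 m)) or (contact force between the fingers and done_b above 2 N and (distance between done_b and dock_bay0 below 0.06 m or distance between done_b and dock_bay1 below 0.06 m or distance between done_b and dock_bay2 below 0.06 m)) or (contact force between the fingers and done_c above 2 N and (distance between done_c and dock_bay0 below 0.06 m or distance between done_c and dock_bay1 below 0.06 m or distance between done_c and dock_bay2 below 0.06 m)))).
It fails at once if a can or bottle is knocked over (angle between any of spray_can, oil_bottle, thinner_bottle, grease_tin's own z axis and vertical above 0.7 rad).
Of pack_a, pack_b, pack_c only 2 to 3 are there at a start; the rules pass over those that are not, and their reading is None.
Of done_a, done_b, done_c only 1 to 2 are there at a start; the rules pass over those that are not, and their reading is None.
At some moment in a run one of pack_a, pack_b, pack_c may be knocked a few centimetres aside while the robot is not near it.
It also fails if it takes over 210 s, if anything falls off the work surface, if the arm or the gripper's body presses on something with over 40 N, if the wrist force passes 120 N, or if a joint passes its speed limit or range.

ROBOT

A 6-joint arm with a two-finger parallel gripper is mounted at the origin on the work surface. World frame = base frame: x ahead of the robot, y to its left, z up, the work surface at z = 0. Lengths are in m, angles in rad, forces in N, time in s.
With the tool pointing down it reaches from about 0.35 to 0.85 m from the base axis. Payload 8.1 kg.
Tool frame: the origin (TCP) lies between the finger pads, 19 mm behind the fingertips; this is the grasp point; z points along the fingers, y is the line along which they close (so a half turn about z gives the same grasp; the last joint's range is limited). The gripper opens to 93 mm and grips with 3 to 60 N. Pads are 15 mm wide; open, the fingers measure 128 mm over their backs; the gripper's body (75 mm by 188 mm) begins 65 mm behind the grasp point.
Start: joints at [1.028, 0.13, 1.488, -0, 1.523, -0.085], TCP at [0.265, 0.538, 0.237] pointing down, gripper open.
Joint ranges: [-2.96, 2.96], [-0.89, 2.26], [0.02, 2.5], [-1.34, 4.48], [0, 2.73], [-2.66, 2.66]. Speed limits (rad/s): [2.39, 2.39, 2.79, 3.14, 3.14, 3.14].

INTERFACE

Orientations are given as a unit quaternion [w, x, y, z].
In Python, from workcell import * gives the robot as it stands.
- The arm moves only by the shell command python3 -m crank 'ROWS' [FORCE]. ROWS is JSON, a list of rows, each a list of 7 numbers: the shift along the tool's x, y, z as a fraction of full scale, then the turn, a rotation vector about the tool's x, y, z as a fraction of full scale, then the opening, from 0 (shut) to 1 (fully open). In form: [[dx, dy, dz, rx, ry, rz, jaw], ...]. A call has 1 to 20 rows; each row shifts and turns the commanded pose from where the row before left it, along the tool's axes as they then stand; what a row does not reach is not made up. Full scale, the value 1, is 40 mm for a shift and 360 degrees for a turn. A row lasts 1/8 s, in which the tool goes at most 62.5 mm and 10.7 degrees, less where a joint would pass 70% of its speed; a pose out of reach is approached as far as the arm can. A call with a number of a shift or a turn outside -1 to 1 is refused whole. A call with a gripper value outside its range is refused whole. The fingers move at their own pace and stop on an object; FORCE is the grip in N (left out, the last holds). Time passes only in rows, so rows that do not move let the fingers close. It gives the time, the measured TCP pose, the force, the opening and the grip force at its end, in the units of the state.
- observe(): the state, without advancing time (a new reading comes with each control period).
- snapshot(name): name is "scene" or "top"; returns a dict with "img" (480x640x3 uint8, red, green, blue), "fx", "fy", "cx", "cy" (pixels), "k1" (the pictures are not rectified: a ray, as slopes to the right and down, at radius r is drawn at 1 + k1 r^2 times it, then the intrinsics apply), "view" (4x4, takes a point from world to camera coordinates). Camera axes: x right, y up, looking along -z (the intrinsics and any distortion apply to the point x, -y, -z); pixel columns grow to the right and rows downward; lengths in m; the calibration is good to about 2 mm. A picture is of the moment at which its call begins. There is no depth.
- sign_off(): hands the job in; it is judged then, once.
The state is a dict: "clock": time; "joint_positions": joint angles; "qd": joint speeds; "tau": joint torques, N m; "tcp_pos": TCP position; "ee_rot": TCP orientation; "force": force on the tool from outside, world axes, zero at the start; "moment": the same for the moment, N m; "grip_width": finger opening in m; "grip_force": force on a finger pad.
Only numpy, scipy, OpenCV 4.12 (cv2) and the standard library are available. Lean on these libraries where they do the work, as an engineer would, in place of code of your own. Each camera call takes 0.05 s, during which the arm holds its last target. There are 200 camera calls.

## Working session

There is one attempt and no reset: what is moved stays moved. The work goes in short steps, Python scripts to look and compute and a shell command to move; the robot and the scene stay as the last step left them, time stands still between calls to the robot, and variables do not carry over. Pictures are saved under pics/ and viewed, at most 14 in all, crops included, and the job is handed in when it is done.

```bash
mkdir -p pics; cat > h.py <<'E'
from workcell import *
import numpy as np, cv2
def snap(n,f):
    s=snapshot(n); cv2.imwrite(f'pics/{f}.png',cv2.cvtColor(s['img'],cv2.COLOR_RGB2BGR)); np.save(f'pics/{f}.npy',s,allow_pickle=True); return s
def load(f): return np.load(f'pics/{f}.npy',allow_pickle=True).item()
def p2w(s,u,v,z):
    d=np.array([(u-s['cx'])/s['fx'],(v-s['cy'])/s['fy']]); q=d.copy()
    for _ in range(20): q=d/(1+s['k1']*(q@q))
    V=np.array(s['view']);R=V[:3,:3];c=-R.T@V[:3,3]
    r=R.T@np.array([q[0],-q[1],-1.]); return c+r*(z-c[2])/r[2]
def w2p(s,p):
    V=np.array(s['view']);c=V[:3,:3]@np.array(p)+V[:3,3]
    q=np.array([c[0],-c[1]])/-c[2]; q=q*(1+s['k1']*(q@q)); return np.array([q[0]*s['fx']+s['cx'],q[1]*s['fy']+s['cy']])
def crop(f,g,u0,v0,u1,v1,k):
    im=cv2.imread(f'pics/{f}.png')[v0:v1,u0:u1]; cv2.imwrite(f'pics/{g}.png',cv2.resize(im,None,fx=k,fy=k,interpolation=cv2.INTER_CUBIC))
E
python3 - <<'E'
from h import *
for n in('top','scene'):
    s=snap(n,n+'0'); print(n,s['fx'],s['k1'],np.round(s['view'],3).tolist())
print(observe())
E
```

```text
top 455.05416276729176 0.037631331404561076 [[-0.005, -1.0, -0.017, 0.002], [0.992, -0.008, 0.129, -0.476], [-0.129, -0.017, 0.992, -1.235], [0.0, 0.0, 0.0, 1.0]]
scene 568.138839656978 -0.1338690696370967 [[0.019, 1.0, -0.019, -0.003], [-0.592, 0.027, 0.806, 0.225], [0.806, -0.004, 0.592, -1.788], [0.0, 0.0, 0.0, 1.0]]
{'clock': 0.1, 'joint_positions': array([ 1.02761182e+00,  1.31094504e-01,  1.48917372e+00,  2.94830810e-05,
        1.52301512e+00, -8.53983883e-02]), 'qd': array([-0.00146834, -0.00141688, -0.00258322,  0.00041116, -0.0006039 ,
        0.00080058]), 'tau': array([ 1.32440869e-03, -5.61340892e+01, -4.93094337e+01,  7.70895160e-02,
        2.90613191e-02, -1.12565979e-04]), 'tcp_pos': array([0.26489338, 0.53781391, 0.2364852 ]), 'ee_rot': array([-2.75336054e-04,  2.26900212e-01,  9.73917645e-01, -7.99387398e-04]), 'force': array([-0.0740446 , -0.39991239,  0.59315045]), 'moment': array([ 0.02662947, -0.0054063 , -0.01692431]), 'grip_force': 0.0, 'grip_width': 0.09300540772022374}
```

View pics/top0.png

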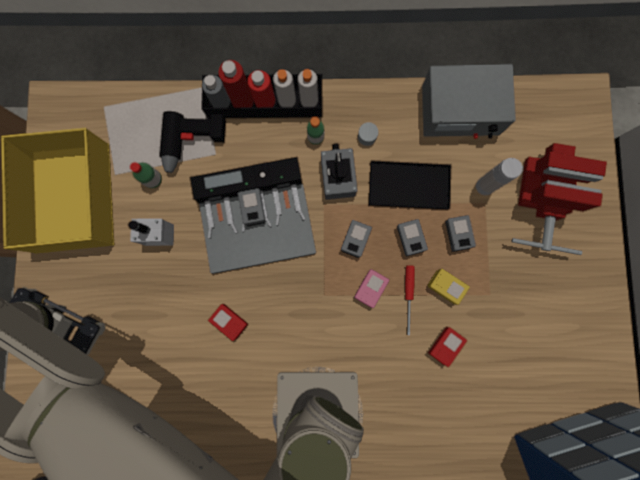

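View pics/scene0.png

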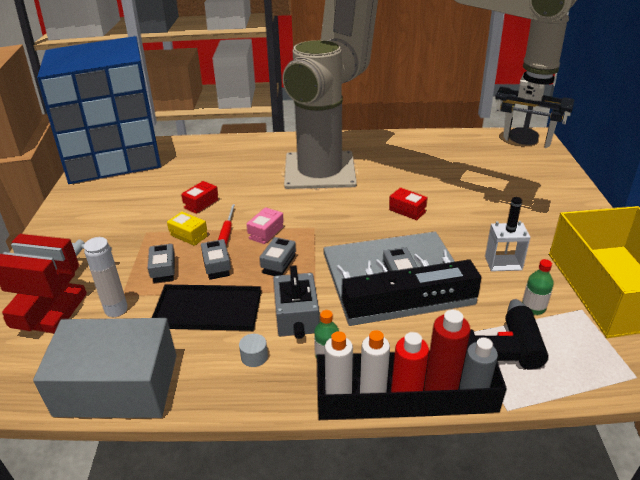

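The top view shows a tray at (410,185) and an isolator at (339,172). The dock's centre is near (255,215), with one finished pack in the middle bay at (250,207). The stand and pin are at (145,230). The grey packs are at (356,239), (412,239) and (460,234). Those three fit "waiting pack" because they are grey; the look-alikes are pink (372,288), yellow (449,287) and red (228,322) and (448,347). I'll confirm with enlarged crops.

```bash
python3 - <<'E'
from h import *
crop('top0','c1',120,150,320,275,4); crop('top0','c2',315,135,495,270,4.4)
E
```

```text
(no output)
```

View pics/c1.png

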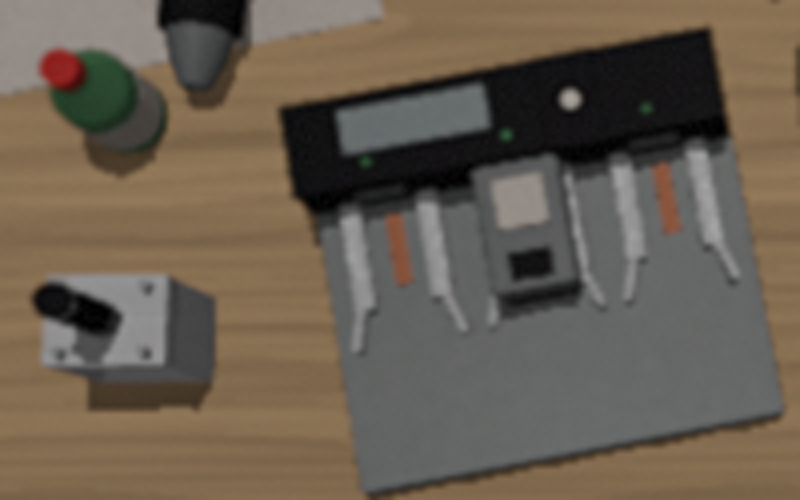

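View pics/c2.png

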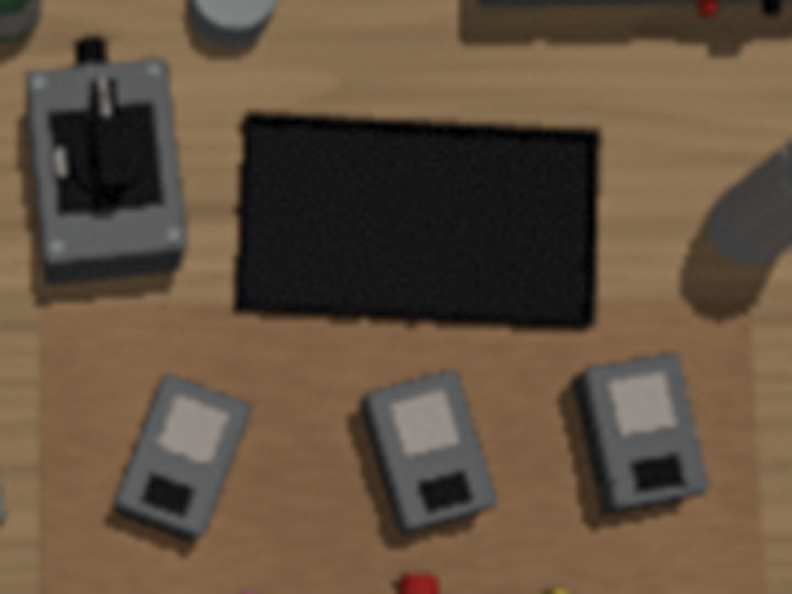

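The crops show three grey waiting packs, each with its label end (contact end) towards the dock. The isolator pointer is at c2 (105,95), aimed +x, so it is on. Bay 1 holds the finished pack, and the button is at c1 (570,98). Next I'll fit poses to the corners.

```bash
cat > fit.py <<'E'
from h import *
from scipy.optimize import least_squares
def fit(s,pts,px,g=(0.6,0,0)):
    pts=np.array(pts,float);px=np.array(px,float)
    def W(p):
        c,n=np.cos(p[2]),np.sin(p[2]); return [[p[0]+c*a-n*b,p[1]+n*a+c*b,z] for a,b,z in pts]
    f=lambda p:(np.array([w2p(s,q) for q in W(p)])-px).ravel()
    r=least_squares(f,g,loss='soft_l1'); return r.x,np.round(f(r.x).reshape(-1,2),1).tolist()
def rect(a,b,z): return [[a/2,b/2,z],[a/2,-b/2,z],[-a/2,-b/2,z],[-a/2,b/2,z]]  # order: far-left, far-right, near-right, near-left as seen in top picture
E
python3 - <<'E'
from fit import *
s=load('top0'); A=lambda L,u0,v0,k:(np.array(L,float)+.5)/k-.5+[u0,v0]
c1=lambda L:A(L,120,150,4); c2=lambda L:A(L,315,135,4.4)
def show(n,r): print(n,np.round(r[0],4),r[1])
show('dock',fit(s,[[-.13,.15,.024],[-.13,-.15,.024],[.135,.15,.084],[.135,-.15,.084],[.07,.15,.084],[.07,-.15,.084]],c1([[363,487],[782,412],[282,108],[710,30],[298,196],[728,127]])))
print('button',p2w(s,*c1([570,98]),.078))
show('stand',fit(s,rect(.06,.08,.1),c1([[42,277],[167,275],[168,366],[42,366]]),(.5,.4,0)))
print('pin top',p2w(s,*c1([52,300]),.188))
show('iso',fit(s,rect(.125,.09,.07),c2([[28,78],[165,60],[183,242],[42,262]])))
show('tray',fit(s,rect(.128,.228,.018),c2([[247,115],[598,130],[592,327],[237,312]])))
for n,q in dict(p1=[[168,376],[250,404],[197,537],[118,508]],p2=[[368,392],[457,371],[495,502],[410,530]],p3=[[585,370],[678,355],[706,490],[612,512]]).items(): show(n,fit(s,rect(.09,.06,.05),c2(q)))
show('done',fit(s,rect(.09,.06,.074),c1([[472,167],[557,155],[580,285],[497,297]])))
E
```

```text
dock [0.5333 0.1701 0.1733] [[-0.9, 1.8], [0.8, 1.2], [-0.6, -0.7], [1.1, -0.7], [-1.2, 0.4], [0.8, -2.0]]
button [0.64534545 0.14460264 0.078     ]
stand [0.4907 0.447  0.016 ] [[0.8, 0.1], [-0.1, -0.1], [-0.8, -0.4], [0.1, 0.4]]
pin top [0.49068841 0.44485265 0.188     ]
iso [ 0.6542 -0.0635  0.0832] [[-1.1, -1.8], [0.3, -0.7], [0.7, 2.1], [-0.2, 0.6]]
tray [ 0.6266 -0.2668 -0.0587] [[-0.6, 0.3], [0.1, 0.4], [0.6, -0.1], [-0.1, -0.6]]
p1 [ 0.4706 -0.1113 -0.3639] [[-1.2, -0.8], [0.8, 0.3], [1.7, 0.8], [-1.1, -0.3]]
p2 [ 0.4743 -0.2654  0.2636] [[-0.6, -0.0], [0.2, -1.1], [1.4, 0.7], [-0.6, 0.2]]
p3 [ 0.4835 -0.3959  0.1574] [[-0.6, -0.2], [0.1, -0.4], [0.6, 1.2], [-0.1, -0.2]]
done [0.5578 0.174  0.1739] [[0.1, 0.7], [0.5, -0.2], [0.2, -0.7], [-1.0, 0.3]]
```

```bash
cat > plan.py <<'E'
import sys
from fit import *
from scipy.spatial.transform import Rotation as Ro
def state():
    o=observe(); w,x,y,z=o['ee_rot']; R=Ro.from_quat([x,y,z,w]).as_matrix(); return o,R,np.arctan2(R[1,1],R[0,1])
def plan(x,y,z,phi=None):
    o,R,f=state(); d=0 if phi is None else phi-f
    R2=R@Ro.from_rotvec([0,0,-d]).as_matrix()
    t=R2.T@(np.array([x,y,z])-o['tcp_pos'])/.04
    print('t',round(o['clock'],1),'tcp',o['tcp_pos'].round(4),'phi',round(f,3),'q6',o['joint_positions'][5].round(2),'| turn first rz',round(-d/2/np.pi,4),'then xyz units',t.round(3),'tilt',(R[:,2]).round(3))
if __name__=='__main__': plan(*map(float,sys.argv[1:]))
E
python3 plan.py .654 -.0635 .24 -1.488
```

```text
t 0.1 tcp [0.2649 0.5378 0.2365] phi 1.113 q6 -0.09 | turn first rz 0.414 then xyz units [ 8.451 15.786 -0.075] tilt [-0.001 -0.001 -1.   ]
```

```bash
python3 -m crank '[[0,0,0,0,0,0.0276,1],[0,0,0,0,0,0.0276,1],[0,0,0,0,0,0.0276,1],[0,0,0,0,0,0.0276,1],[0,0,0,0,0,0.0276,1],[0,0,0,0,0,0.0276,1],[0,0,0,0,0,0.0276,1],[0,0,0,0,0,0.0276,1],[0,0,0,0,0,0.0276,1],[0,0,0,0,0,0.0276,1],[0,0,0,0,0,0.0276,1],[0,0,0,0,0,0.0276,1],[0,0,0,0,0,0.0276,1],[0,0,0,0,0,0.0276,1],[0,0,0,0,0,0.0276,1],[0,0,0,0,0,0,1]]'
python3 -m crank '[[0.45,0.83,0,0,0,0,1],[0.45,0.83,0,0,0,0,1],[0.45,0.83,0,0,0,0,1],[0.45,0.83,0,0,0,0,1],[0.45,0.83,0,0,0,0,1],[0.45,0.83,0,0,0,0,1],[0.45,0.83,0,0,0,0,1],[0.45,0.83,0,0,0,0,1],[0.45,0.83,0,0,0,0,1],[0.45,0.83,0,0,0,0,1],[0.45,0.83,0,0,0,0,1],[0.45,0.83,0,0,0,0,1],[0.45,0.83,0,0,0,0,1],[0.45,0.83,0,0,0,0,1],[0.45,0.83,0,0,0,0,1],[0.45,0.83,0,0,0,0,1],[0.45,0.83,0,0,0,0,1],[0.45,0.83,0,0,0,0,1],[0.3,0.8,0,0,0,0,1],[0,0,0,0,0,0,1]]'
python3 plan.py .654 -.0635 .107 -1.488
```

```text
clock: 2.1
tcp_pos: [0.265, 0.538, 0.2369]
ee_rot: [0.0, 0.999, 0.042, -0.0]
force: [0.3, 0.2, -0.1]
grip_width: 0.0932
grip_force: 0.0
clock: 4.6
tcp_pos: [0.6522, -0.0638, 0.2366]
ee_rot: [0.0, 0.999, 0.042, -0.001]
force: [0.0, 0.8, 0.1]
grip_width: 0.0928
grip_force: 0.0
t 4.6 tcp [ 0.6522 -0.0638  0.2366] phi -1.487 q6 1.31 | turn first rz 0.0002 then xyz units [ 0.049 -0.004  3.239] tilt [-0.001 -0.    -1.   ]
```

```bash
python3 -m crank '[[0.05,0,0.6,0,0,0,1],[0,0,0.6,0,0,0,1],[0,0,0.6,0,0,0,1],[0,0,0.6,0,0,0,1],[0,0,0.5,0,0,0,1],[0,0,0.34,0,0,0,1],[0,0,0,0,0,0,1],[0,0,0,0,0,0,0],[0,0,0,0,0,0,0],[0,0,0,0,0,0,0],[0,0,0,0,0,0,0],[0,0,0,0,0,0,0],[0,0,0,0,0,0,0],[0,0,0,0,0,0,0]]' 25
python3 plan.py .654 -.0635 .107 -1.488;python3 -c "
from h import *
print(observe()['moment'],observe()['force'])"
```

```text
clock: 6.35
tcp_pos: [0.6539, -0.0613, 0.1078]
ee_rot: [-0.0, 0.999, 0.041, -0.0]
force: [-0.1, 0.6, 0.8]
grip_width: 0.0278
grip_force: 0.0
t 6.3 tcp [ 0.6539 -0.0613  0.1078] phi -1.488 q6 1.32 | turn first rz -0.0 then xyz units [-0.002  0.054  0.02 ] tilt [-0.  0. -1.]
[0.01068506 0.15606406 0.01611867] [-0.05377749  0.55469956  0.79750215]
```

```bash
python3 -m crank '[[0,0,0,0,0,0,0],[0,0,0,0,0,0,0],[0,0,0,0,0,0,0],[0,0,0,0,0,0,0]]' 25
python3 plan.py .654 -.0635 .107 -1.488
```

```text
clock: 6.85
tcp_pos: [0.6541, -0.0631, 0.1078]
ee_rot: [0.001, 0.999, 0.041, 0.0]
force: [1.0, -6.8, -0.7]
grip_width: 0.0152
grip_force: 25.0
t 6.8 tcp [ 0.6541 -0.0631  0.1078] phi -1.489 q6 1.32 | turn first rz -0.0001 then xyz units [-0.002  0.009  0.021] tilt [ 0.    -0.002 -1.   ]
```

```bash
python3 -m crank '[[0,0.03,0,0,0,0,0],[0,0,0,0,0,-0.025,0],[0,0,0,0,0,-0.025,0],[0,0,0,0,0,-0.025,0],[0,0,0,0,0,-0.025,0],[0,0,0,0,0,-0.025,0],[0,0,0,0,0,-0.025,0],[0,0,0,0,0,-0.025,0],[0,0,0,0,0,-0.025,0],[0,0,0,0,0,-0.025,0],[0,0,0,0,0,-0.025,0],[0,0,0,0,0,0,0],[0,0,0,0,0,0,0]]' 25
python3 plan.py .654 -.0635 .107 0.083;python3 -c "
from h import *
print(observe()['moment'],observe()['force'])"
```

```text
clock: 8.48
tcp_pos: [0.654, -0.063, 0.1079]
ee_rot: [0.0, 0.679, 0.734, -0.0]
force: [-0.8, -4.3, 0.4]
grip_width: 0.0149
grip_force: 25.0
t 8.5 tcp [ 0.654  -0.063   0.1079] phi 0.079 q6 -0.25 | turn first rz -0.0006 then xyz units [-0.012  0.     0.021] tilt [-0.    -0.001 -1.   ]
[-1.08304881  0.03262652  0.12398776] [-0.77184568 -4.29186053  0.43606167]
```

```bash
python3 -m crank '[[0,0,0,0,0,0,1],[0,0,0,0,0,0,1],[0,0,0,0,0,0,1],[0,0,0,0,0,0,1],[0,0,0,0,0,0,1],[0,0,-0.6,0,0,0,1],[0,0,-0.8,0,0,0,1],[0,0,-0.8,0,0,0,1],[0,0,-0.6,0,0,0,1],[0,0,0,0,0,0,1]]' 25
python3 plan.py .558 .1744 .2 -1.397; python3 - <<'E'
from h import *
snap('top','top1'); crop('top1','c3',300,130,380,210,6)
E
```

```text
clock: 9.72
tcp_pos: [0.6555, -0.0628, 0.2227]
ee_rot: [0.002, 0.677, 0.736, 0.001]
force: [0.6, -0.1, 0.1]
grip_width: 0.093
grip_force: 0.0
t 9.7 tcp [ 0.6555 -0.0628  0.2227] phi 0.083 q6 -0.26 | turn first rz 0.2355 then xyz units [-1.379 -6.262  0.551] tilt [ 0.005 -0.001 -1.   ]
```

View pics/top1.png

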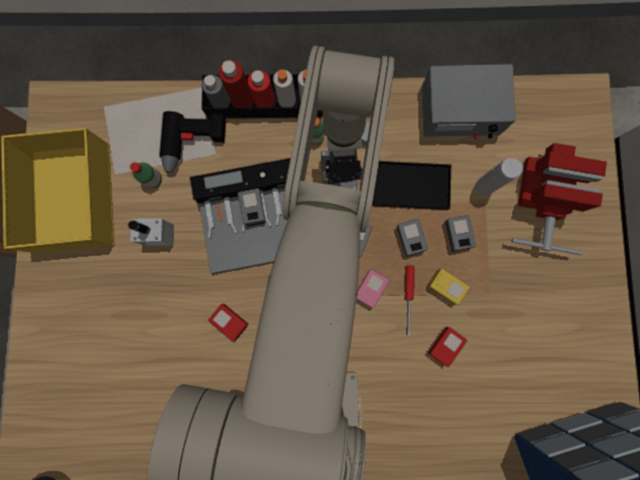

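The arm hides the isolator here. I'll go to the dock next and check it from there.

```bash
python3 -m crank '[[0,0,0,0,0,0.0262,1],[0,0,0,0,0,0.0262,1],[0,0,0,0,0,0.0262,1],[0,0,0,0,0,0.0262,1],[0,0,0,0,0,0.0262,1],[0,0,0,0,0,0.0262,1],[0,0,0,0,0,0.0262,1],[0,0,0,0,0,0.0262,1],[0,0,0,0,0,0.0262,1],[-0.17,-0.78,0,0,0,0,1],[-0.17,-0.78,0,0,0,0,1],[-0.17,-0.78,0,0,0,0,1],[-0.17,-0.78,0,0,0,0,1],[-0.17,-0.78,0,0,0,0,1],[-0.17,-0.78,0,0,0,0,1],[-0.17,-0.78,0,0,0,0,1],[-0.17,-0.78,0,0,0,0,1],[0,0,0,0,0,0,1],[0,0,0,0,0,0,1]]'
python3 plan.py .558 .1744 .062 -1.397; python3 - <<'E'
from h import *
snap('top','top2'); crop('top2','c4',310,130,390,190,8)
E
```

```text
clock: 12.15
tcp_pos: [0.5574, 0.1736, 0.2185]
ee_rot: [0.0, 0.996, 0.086, -0.001]
force: [-0.1, 0.0, 0.8]
grip_width: 0.0926
grip_force: 0.0
t 12.2 tcp [0.5574 0.1736 0.2185] phi -1.399 q6 1.61 | turn first rz -0.0003 then xyz units [ 0.027 -0.02   3.912] tilt [-0.002 -0.001 -1.   ]
```

View pics/c4.png

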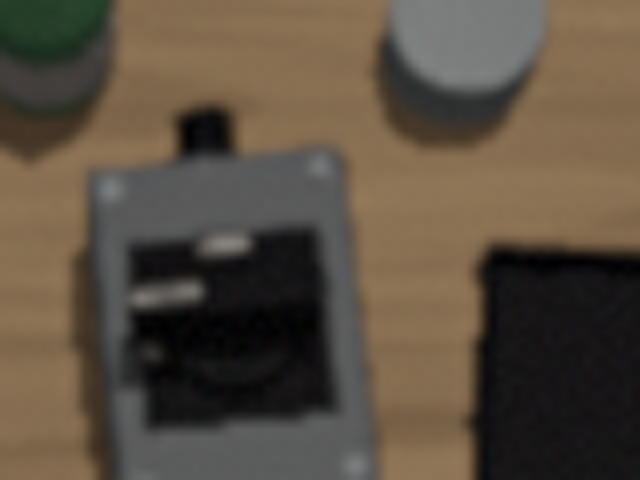

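The pointer, now at c4 (165,293), is aimed +y, so the isolator is off. Now I'll take the finished pack.

```bash
python3 -m crank '[[0.03,-0.02,0.8,0,0,0,1],[0,0,0.8,0,0,0,1],[0,0,0.8,0,0,0,1],[0,0,0.7,0,0,0,1],[0,0,0.5,0,0,0,1],[0,0,0.31,0,0,0,1],[0,0,0,0,0,0,0.3],[0,0,0,0,0,0,0.3],[0,0,0,0,0,0,0.3],[0,0,0,0,0,0,0.3],[0,0,0,0,0,0,0.3],[0,0,0,0,0,0,0.3],[0,0,0,0,0,0,0.3]]' 30
python3 plan.py .558 .1744 .062 -1.397
```

```text
clock: 13.82
tcp_pos: [0.5595, 0.1755, 0.0645]
ee_rot: [-0.0, 0.996, 0.086, 0.001]
force: [-1.3, 2.1, 6.7]
grip_width: 0.0597
grip_force: 30.0
t 13.8 tcp [0.5595 0.1755 0.0645] phi -1.399 q6 1.62 | turn first rz -0.0003 then xyz units [-0.043  0.021  0.063] tilt [ 0.002  0.001 -1.   ]
```

```bash
python3 -m crank '[[-0.1,0,0,0,0,0,0.3],[-0.3,0,0,0,0,0,0.3],[-0.4,0,0,0,0,0,0.3],[-0.4,0,0,0,0,0,0.3],[-0.4,0,0,0,0,0,0.3],[-0.4,0,0,0,0,0,0.3],[-0.4,0,0,0,0,0,0.3],[-0.25,0,0,0,0,0,0.3],[0,0,0,0,0,0,0.3]]' 30
python3 plan.py .6266 -.2668 .25 -1.630
```

```text
clock: 14.95
tcp_pos: [0.454, 0.1567, 0.0645]
ee_rot: [0.0, 0.996, 0.086, 0.001]
force: [-2.8, -0.8, 12.7]
grip_width: 0.0598
grip_force: 30.0
t 14.9 tcp [0.454  0.1567 0.0645] phi -1.399 q6 1.63 | turn first rz 0.0368 then xyz units [ 4.939 10.314 -4.633] tilt [ 0.001 -0.    -1.   ]
```

```bash
python3 -m crank '[[0,0,-0.3,0,0,0,0.3],[0,0,-0.6,0,0,0,0.3],[0,0,-0.8,0,0,0,0.3],[0,0,-0.8,0,0,0,0.3],[0,0,-0.8,0,0,0,0.3],[0,0,-0.8,0,0,0,0.3],[0,0,-0.5,0,0,0,0.3],[0,0,0,0,0,0,0.3]]' 30
python3 plan.py .6266 -.2568 .25 -1.630
python3 -c "
from h import *
s=load('top0')
print(p2w(s,483,186,.0), p2w(s,511,168,.19))
o=observe();print(o['force'])"
```

```text
clock: 15.95
tcp_pos: [0.4548, 0.157, 0.2484]
ee_rot: [-0.0, 0.996, 0.086, 0.001]
force: [-0.8, 0.2, -3.4]
grip_width: 0.0595
grip_force: 30.0
t 15.9 tcp [0.4548 0.157  0.2484] phi -1.399 q6 1.62 | turn first rz 0.0368 then xyz units [ 4.9   10.074 -0.035] tilt [ 0.002  0.    -1.   ]
[ 0.62477029 -0.47841474  0.        ] [ 0.62273011 -0.48037385  0.19      ]
[-0.81105071  0.16133259 -3.38591561]
```

```bash
python3 -m crank '[[0,0,0,0,0,0.0184,0.3],[0,0,0,0,0,0.0184,0.3],[0.35,0.72,0,0,0,0,0.3],[0.35,0.72,0,0,0,0,0.3],[0.35,0.72,0,0,0,0,0.3],[0.35,0.72,0,0,0,0,0.3],[0.35,0.72,0,0,0,0,0.3],[0.35,0.72,0,0,0,0,0.3],[0.35,0.72,0,0,0,0,0.3],[0.35,0.72,0,0,0,0,0.3],[0.35,0.72,0,0,0,0,0.3],[0.35,0.72,0,0,0,0,0.3],[0.35,0.72,0,0,0,0,0.3],[0.35,0.72,0,0,0,0,0.3],[0.35,0.72,0,0,0,0,0.3],[0.35,0.72,0,0,0,0,0.3],[0,0,0,0,0,0,0.3],[0,0,0,0,0,0,0.3]]' 30
python3 plan.py .6266 -.2568 .0445 -1.630
```

```text
clock: 18.2
tcp_pos: [0.6252, -0.2565, 0.2452]
ee_rot: [-0.001, 1.0, -0.03, -0.002]
force: [-0.6, 0.6, -3.0]
grip_width: 0.0598
grip_force: 30.0
t 18.2 tcp [ 0.6252 -0.2565  0.2452] phi -1.63 q6 1.17 | turn first rz -0.0001 then xyz units [0.051 0.013 5.018] tilt [-0.003  0.002 -1.   ]
```

```bash
python3 -m crank '[[0,0,0.6,0,0,0,0.3],[0,0,0.8,0,0,0,0.3],[0,0,0.8,0,0,0,0.3],[0,0,0.8,0,0,0,0.3],[0,0,0.8,0,0,0,0.3],[0,0,0.6,0,0,0,0.3],[0,0,0.35,0,0,0,0.3],[0,0,0.2,0,0,0,0.3],[0,0,0,0,0,0,0.3],[0,0,0,0,0,0,0.3]]' 30
python3 plan.py .6266 -.2568 .0445 -1.630
```

```text
clock: 19.45
tcp_pos: [0.6269, -0.2575, 0.0508]
ee_rot: [0.0, 1.0, -0.03, 0.001]
force: [0.0, -0.1, -4.0]
grip_width: 0.0597
grip_force: 30.0
t 19.4 tcp [ 0.6269 -0.2575  0.0508] phi -1.63 q6 1.16 | turn first rz -0.0 then xyz units [-0.008 -0.018  0.157] tilt [ 0.002 -0.001 -1.   ]
```

```bash
python3 -m crank '[[0,0,0.1,0,0,0,0.3],[0,0,0.06,0,0,0,0.3],[0,0,0,0,0,0,0.3],[0,0,0,0,0,0,0.3]]' 30
python3 plan.py .6266 -.2568 .0445 -1.630
```

```text
clock: 19.95
tcp_pos: [0.6265, -0.2575, 0.0445]
ee_rot: [0.0, 1.0, -0.03, 0.0]
force: [-4.5, 1.6, 5.7]
grip_width: 0.0597
grip_force: 30.0
t 19.9 tcp [ 0.6265 -0.2575  0.0445] phi -1.63 q6 1.16 | turn first rz -0.0 then xyz units [ 0.001 -0.017 -0.   ] tilt [ 0.001 -0.001 -1.   ]
```

```bash
python3 -m crank '[[0,0,0,0,0,0,0.9],[0,0,0,0,0,0,0.9],[0,0,0,0,0,0,0.9],[0,0,-0.2,0,0,0,1],[0,0,-0.6,0,0,0,1],[0,0,-0.8,0,0,0,1],[0,0,-0.8,0,0,0,1],[0,0,-0.8,0,0,0,1],[0,0,-0.8,0,0,0,1],[0,0,-0.5,0,0,0,1],[0,0,0,0,0,0,1]]' 30
python3 plan.py .4706 -.1113 .22 -1.935
python3 - <<'E'
from h import *
snap('top','top3'); crop('top3','c5',315,135,495,270,4.4)
E
```

```text
clock: 21.32
tcp_pos: [0.6271, -0.2577, 0.2254]
ee_rot: [0.001, 1.0, -0.03, 0.002]
force: [0.1, 0.0, -0.4]
grip_width: 0.0932
grip_force: 0.0
t 21.3 tcp [ 0.6271 -0.2577  0.2254] phi -1.63 q6 1.16 | turn first rz 0.0485 then xyz units [-4.959 -2.026  0.115] tilt [ 0.003 -0.002 -1.   ]
```

View pics/c5.png

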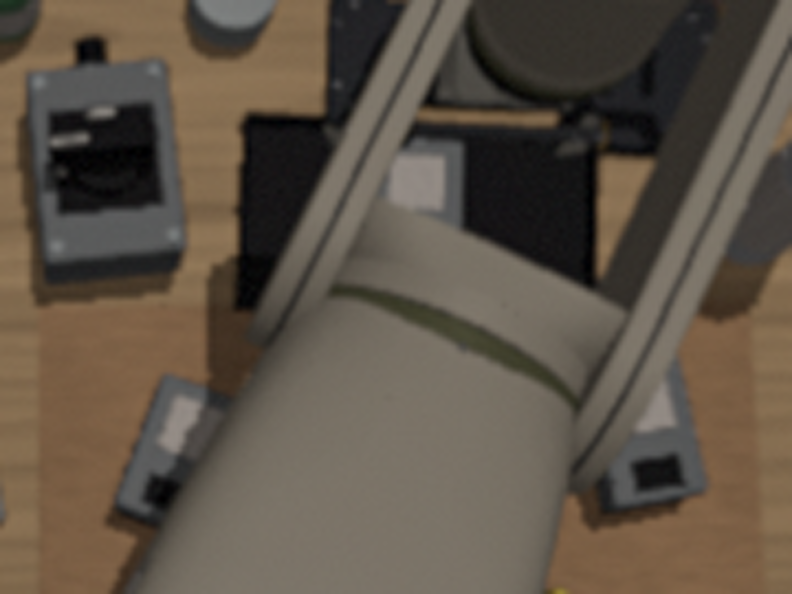

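The finished pack is in the tray, label at (415,180). The isolator is off, and p1's corners at (168,376) and (118,508) have not moved. Next I'll pick up p1.

```bash
python3 -m crank '[[0,0,0,0,0,0.0243,1],[0,0,0,0,0,0.0243,1],[-0.71,-0.29,0,0,0,0,1],[-0.71,-0.29,0,0,0,0,1],[-0.71,-0.29,0,0,0,0,1],[-0.71,-0.29,0,0,0,0,1],[-0.71,-0.29,0,0,0,0,1],[-0.71,-0.29,0,0,0,0,1],[-0.71,-0.29,0,0,0,0,1],[0,0,0,0,0,0,1],[0,0,0,0,0,0,1]]'
python3 plan.py .4706 -.1113 .0405 -1.935
```

```text
clock: 22.75
tcp_pos: [0.4692, -0.1105, 0.2221]
ee_rot: [-0.0, 0.983, -0.181, -0.001]
force: [0.3, -0.6, 0.4]
grip_width: 0.0931
grip_force: 0.0
t 22.8 tcp [ 0.4692 -0.1105  0.2221] phi -1.935 q6 1.6 | turn first rz -0.0001 then xyz units [0.044 0.005 4.539] tilt [-0.001  0.    -1.   ]
```

```bash
python3 -m crank '[[0.04,0,0.7,0,0,0,1],[0,0,0.8,0,0,0,1],[0,0,0.8,0,0,0,1],[0,0,0.8,0,0,0,1],[0,0,0.8,0,0,0,1],[0,0,0.64,0,0,0,1],[0,0,0,0,0,0,0.3],[0,0,0,0,0,0,0.3],[0,0,0,0,0,0,0.3],[0,0,0,0,0,0,0.3],[0,0,0,0,0,0,0.3],[0,0,0,0,0,0,0.3],[0,0,0,0,0,0,0.3],[0,0,0,0,0,0,0.3]]' 30
python3 plan.py .4706 -.1113 .0405 -1.935
```

```text
clock: 24.5
tcp_pos: [0.4719, -0.1112, 0.0427]
ee_rot: [0.0, 0.983, -0.181, 0.001]
force: [-0.0, 0.9, 5.6]
grip_width: 0.0596
grip_force: 30.0
t 24.5 tcp [ 0.4719 -0.1112  0.0427] phi -1.936 q6 1.6 | turn first rz -0.0001 then xyz units [-0.029  0.013  0.055] tilt [ 0.002 -0.001 -1.   ]
```

```bash
cat > dk.py <<'E'
import sys
from plan import *
x,y,z=map(float,sys.argv[1:]); a=.1738; c,n=np.cos(a),np.sin(a)
o,R,f=state(); d=o['tcp_pos'][:2]-[.5333,.1705]; print('now in dock',np.round([c*d[0]+n*d[1],-n*d[0]+c*d[1]],4),'F',o['force'].round(1))
plan(.5333+c*x-n*y,.1705+n*x+c*y,z,a-np.pi/2)
E
python3 -m crank '[[0,0,-0.4,0,0,0,0.3],[0,0,-0.8,0,0,0,0.3],[0,0,-0.8,0,0,0,0.3],[0,0,-0.8,0,0,0,0.3],[0,0,-0.8,0,0,0,0.3],[0,0,-0.4,0,0,0,0.3],[0,0,0,0,0,0,0.3]]'
python3 dk.py -.082 -.096 .2
```

```text
clock: 25.38
tcp_pos: [0.4714, -0.1112, 0.2025]
ee_rot: [0.0, 0.983, -0.181, 0.001]
force: [0.1, 0.1, -4.4]
grip_width: 0.0599
grip_force: 30.0
now in dock [-0.1097 -0.2667] F [ 0.1  0.1 -4.4]
t 25.4 tcp [ 0.4714 -0.1112  0.2025] phi -1.936 q6 1.6 | turn first rz -0.0857 then xyz units [ 0.693 -4.268  0.06 ] tilt [ 0.002 -0.001 -1.   ]
```

```bash
python3 -m crank '[[0,0,0,0,0,-0.0286,0.3],[0,0,0,0,0,-0.0286,0.3],[0,0,0,0,0,-0.0285,0.3],[0.115,-0.71,0,0,0,0,0.3],[0.115,-0.71,0,0,0,0,0.3],[0.115,-0.71,0,0,0,0,0.3],[0.115,-0.71,0,0,0,0,0.3],[0.115,-0.71,0,0,0,0,0.3],[0.115,-0.71,0,0,0,0,0.3],[0,0,0.8,0,0,0,0.3],[0,0,0.8,0,0,0,0.3],[0,0,0.7,0,0,0,0.3],[0,0,0.5,0,0,0,0.3],[0,0,0.2,0,0,0,0.3],[0,0,0,0,0,0,0.3],[0,0,0,0,0,0,0.3]]'
python3 dk.py -.082 -.096 .0667
```

```text
clock: 27.38
tcp_pos: [0.4691, 0.0616, 0.0822]
ee_rot: [0.0, 0.996, 0.087, 0.001]
force: [0.7, -0.8, -3.4]
grip_width: 0.0598
grip_force: 30.0
now in dock [-0.082  -0.0961] F [ 0.7 -0.8 -3.4]
t 27.4 tcp [0.4691 0.0616 0.0822] phi -1.397 q6 1.42 | turn first rz -0.0 then xyz units [ 0.001 -0.003  0.387] tilt [ 0.001 -0.    -1.   ]
```

```bash
python3 -m crank '[[0,0,0.2,0,0,0,0.3],[0,0,0.12,0,0,0,0.3],[0,0,0.06,0,0,0,0.3],[0,0,0,0,0,0,0.3],[0,0,0,0,0,0,0.3]]'
python3 dk.py .025 -.096 .0667
```

```text
clock: 28.0
tcp_pos: [0.4687, 0.0616, 0.0667]
ee_rot: [0.0, 0.996, 0.087, 0.0]
force: [-5.2, -0.0, 5.3]
grip_width: 0.06
grip_force: 30.0
now in dock [-0.0825 -0.096 ] F [-5.2 -0.   5.3]
t 28.0 tcp [0.4687 0.0616 0.0667] phi -1.397 q6 1.42 | turn first rz -0.0 then xyz units [ 2.687e+00 -1.000e-03  1.000e-03] tilt [ 0. -0. -1.]
```

On the plate with light contact, so I'll slide in and stop short of the stop.

```bash
python3 -m crank '[[0.2,0,0,0,0,0,0.3],[0.25,0,0,0,0,0,0.3],[0.25,0,0,0,0,0,0.3],[0.25,0,0,0,0,0,0.3],[0.25,0,0,0,0,0,0.3],[0.25,0,0,0,0,0,0.3],[0.25,0,0,0,0,0,0.3],[0.25,0,0,0,0,0,0.3],[0.25,0,0,0,0,0,0.3],[0.2,0,0,0,0,0,0.3],[0.1,0,0,0,0,0,0.3],[0,0,0,0,0,0,0.3]]'
python3 dk.py .025 -.096 .0667
```

```text
clock: 29.5
tcp_pos: [0.5679, 0.0792, 0.0667]
ee_rot: [-0.0, 0.996, 0.087, 0.0]
force: [-3.5, 1.1, 4.9]
grip_width: 0.0598
grip_force: 30.0
now in dock [ 0.0183 -0.0959] F [-3.5  1.1  4.9]
t 29.5 tcp [0.5679 0.0792 0.0667] phi -1.397 q6 1.45 | turn first rz 0.0 then xyz units [ 0.168  0.003 -0.   ] tilt [ 0.001  0.    -1.   ]
```

```bash
python3 -m crank '[[0.08,0,0,0,0,0,0.3],[0.08,0,0,0,0,0,0.3],[0.05,0,0,0,0,0,0.3],[0.05,0,0,0,0,0,0.3],[0,0,0,0,0,0,0.3],[0,0,0,0,0,0,0.3]]'
python3 dk.py .025 -.096 .0667
```

```text
clock: 30.25
tcp_pos: [0.5768, 0.0809, 0.0667]
ee_rot: [-0.0, 0.996, 0.087, -0.001]
force: [-9.7, -0.3, 9.5]
grip_width: 0.0598
grip_force: 30.0
now in dock [ 0.0274 -0.0958] F [-9.7 -0.3  9.5]
t 30.2 tcp [0.5768 0.0809 0.0667] phi -1.397 q6 1.45 | turn first rz 0.0 then xyz units [-0.06   0.004 -0.   ] tilt [-0.001 -0.    -1.   ]
```

```bash
python3 -m crank '[[0.05,0,0,0,0,0,0.3],[0.05,0,0,0,0,0,0.3],[0,0,0,0,0,0,0.3],[0,0,0,0,0,0,0.3]]'
python3 dk.py .025 -.096 .0667
```

```text
clock: 30.75
tcp_pos: [0.5782, 0.0808, 0.0664]
ee_rot: [0.0, 0.996, 0.087, -0.004]
force: [-23.2, -5.4, 21.2]
grip_width: 0.0599
grip_force: 30.0
now in dock [ 0.0287 -0.0961] F [-23.2  -5.4  21.2]
t 30.8 tcp [0.5782 0.0808 0.0664] phi -1.397 q6 1.45 | turn first rz 0.0 then xyz units [-0.093 -0.002 -0.006] tilt [-0.007 -0.001 -1.   ]
```

```bash
python3 -m crank '[[-0.07,0,0,0,0,0,0.3],[0,0,0,0,0,0,0.85],[0,0,0,0,0,0,0.85],[0,0,0,0,0,0,0.85],[0,0,0,0,0,0,0.85],[0,0,-0.3,0,0,0,0.85],[0,0,-0.8,0,0,0,0.85],[0,0,-0.8,0,0,0,1],[0,0,-0.8,0,0,0,1],[0,0,-0.8,0,0,0,1],[0,0,-0.4,0,0,0,1],[0,0,0,0,0,0,1]]'
python3 plan.py .4743 -.2654 .21 -1.307
python3 - <<'E'
from h import *
snap('top','top4'); im=cv2.imread('pics/top4.png')[120:290,190:500]; cv2.imwrite('pics/c6.png',cv2.resize(im,None,fx=2.5,fy=2.5,interpolation=cv2.INTER_CUBIC))
E
```

```text
clock: 32.25
tcp_pos: [0.5793, 0.081, 0.2238]
ee_rot: [0.0, 0.996, 0.087, 0.001]
force: [-0.0, -0.6, -0.4]
grip_width: 0.0929
grip_force: 0.0
t 32.2 tcp [0.5793 0.081  0.2238] phi -1.397 q6 1.45 | turn first rz -0.0143 then xyz units [-4.794  7.675  0.337] tilt [ 0.003  0.    -1.   ]
```

View pics/c6.png

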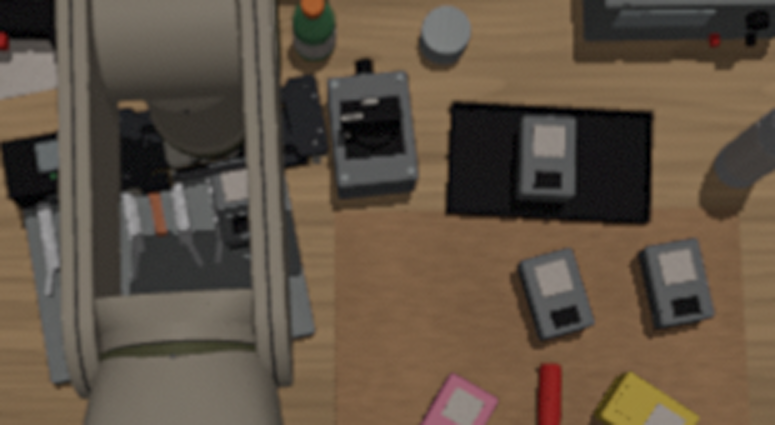

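p1 is home. p2's label at (553,277) and p3's at (678,267) match their earlier places. Next I'll pick up p2.

```bash
python3 -m crank '[[0,0,0,0,0,-0.0143,1],[-0.48,0.768,0,0,0,0,1],[-0.48,0.768,0,0,0,0,1],[-0.48,0.768,0,0,0,0,1],[-0.48,0.768,0,0,0,0,1],[-0.48,0.768,0,0,0,0,1],[-0.48,0.768,0,0,0,0,1],[-0.48,0.768,0,0,0,0,1],[-0.48,0.768,0,0,0,0,1],[-0.48,0.768,0,0,0,0,1],[-0.48,0.768,0,0,0,0,1],[0,0,0,0,0,0,1],[0,0,0,0,0,0,1]]'
python3 plan.py .4743 -.2654 .0415 -1.307
```

```text
clock: 33.92
tcp_pos: [0.4726, -0.2649, 0.2207]
ee_rot: [-0.001, 0.991, 0.131, -0.001]
force: [0.4, -0.4, -0.9]
grip_width: 0.0931
grip_force: 0.0
t 33.9 tcp [ 0.4726 -0.2649  0.2207] phi -1.308 q6 0.7 | turn first rz -0.0001 then xyz units [0.043 0.032 4.481] tilt [-0.002  0.002 -1.   ]
```

```bash
python3 -m crank '[[0.0,0.02,0.7,0,0,0,1],[0,0,0.8,0,0,0,1],[0,0,0.8,0,0,0,1],[0,0,0.8,0,0,0,1],[0,0,0.8,0,0,0,1],[0,0,0.58,0,0,0,1],[0,0,0,0,0,0,0.3],[0,0,0,0,0,0,0.3],[0,0,0,0,0,0,0.3],[0,0,0,0,0,0,0.3],[0,0,0,0,0,0,0.3],[0,0,0,0,0,0,0.3],[0,0,0,0,0,0,0.3],[0,0,0,0,0,0,0.3]]' 30
python3 plan.py .4743 -.2654 .0415 -1.307
python3 -m crank '[[0,0,-0.4,0,0,0,0.3],[0,0,-0.8,0,0,0,0.3],[0,0,-0.8,0,0,0,0.3],[0,0,-0.8,0,0,0,0.3],[0,0,-0.8,0,0,0,0.3],[0,0,-0.6,0,0,0,0.3],[0,0,0,0,0,0,0.3]]'
python3 dk.py -.082 0 .2
```

```text
clock: 35.67
tcp_pos: [0.4741, -0.2665, 0.0443]
ee_rot: [0.0, 0.991, 0.131, 0.001]
force: [-0.3, 3.9, 6.6]
grip_width: 0.0598
grip_force: 30.0
t 35.7 tcp [ 0.4741 -0.2665  0.0443] phi -1.307 q6 0.7 | turn first rz -0.0 then xyz units [ 0.012 -0.024  0.069] tilt [ 0.001 -0.    -1.   ]
clock: 36.55
tcp_pos: [0.4744, -0.2675, 0.2141]
ee_rot: [0.002, 0.991, 0.131, 0.002]
force: [-0.3, -1.1, -4.4]
grip_width: 0.0596
grip_force: 30.0
now in dock [-0.1337 -0.4212] F [-0.3 -1.1 -4.4]
t 36.5 tcp [ 0.4744 -0.2675  0.2141] phi -1.308 q6 0.7 | turn first rz 0.0142 then xyz units [  1.292 -10.531   0.316] tilt [ 0.004 -0.003 -1.   ]
```

```bash
python3 -m crank '[[0,0,0,0,0,0.0142,0.3],[0.092,-0.752,0,0,0,0,0.3],[0.092,-0.752,0,0,0,0,0.3],[0.092,-0.752,0,0,0,0,0.3],[0.092,-0.752,0,0,0,0,0.3],[0.092,-0.752,0,0,0,0,0.3],[0.092,-0.752,0,0,0,0,0.3],[0.092,-0.752,0,0,0,0,0.3],[0.092,-0.752,0,0,0,0,0.3],[0.092,-0.752,0,0,0,0,0.3],[0.092,-0.752,0,0,0,0,0.3],[0.092,-0.752,0,0,0,0,0.3],[0.092,-0.752,0,0,0,0,0.3],[0.092,-0.752,0,0,0,0,0.3],[0.092,-0.752,0,0,0,0,0.3],[0,0,0,0,0,0,0.3]]'
python3 -m crank '[[0,0,0.7,0,0,0,0.3],[0,0,0.8,0,0,0,0.3],[0,0,0.8,0,0,0,0.3],[0,0,0.6,0,0,0,0.3],[0,0,0.3,0,0,0,0.3],[0,0,0,0,0,0,0.3],[0,0,0,0,0,0,0.3]]'
python3 dk.py -.082 0 .0683
```

```text
clock: 38.55
tcp_pos: [0.45, 0.1585, 0.2095]
ee_rot: [0.0, 0.996, 0.088, -0.001]
force: [-0.2, -0.7, -3.5]
grip_width: 0.0601
grip_force: 30.0
clock: 39.42
tcp_pos: [0.4519, 0.1572, 0.0841]
ee_rot: [-0.0, 0.996, 0.087, 0.001]
force: [0.2, -0.5, -2.1]
grip_width: 0.0597
grip_force: 30.0
now in dock [-0.0825  0.001 ] F [ 0.2 -0.5 -2.1]
t 39.4 tcp [0.4519 0.1572 0.0841] phi -1.397 q6 1.62 | turn first rz 0.0 then xyz units [0.012 0.024 0.395] tilt [ 0.002  0.    -1.   ]
```

```bash
python3 -m crank '[[0,0.02,0.2,0,0,0,0.3],[0,0,0.13,0,0,0,0.3],[0,0,0.06,0,0,0,0.3],[0,0,0,0,0,0,0.3],[0,0,0,0,0,0,0.3]]'
python3 dk.py .025 0 .0683
python3 -m crank '[[0.2,0,0,0,0,0,0.3],[0.25,0,0,0,0,0,0.3],[0.25,0,0,0,0,0,0.3],[0.25,0,0,0,0,0,0.3],[0.25,0,0,0,0,0,0.3],[0.25,0,0,0,0,0,0.3],[0.25,0,0,0,0,0,0.3],[0.25,0,0,0,0,0,0.3],[0.25,0,0,0,0,0,0.3],[0.2,0,0,0,0,0,0.3],[0.1,0,0,0,0,0,0.3],[0,0,0,0,0,0,0.3]]'
python3 dk.py .025 0 .0683
```

```text
clock: 40.05
tcp_pos: [0.4512, 0.1565, 0.0682]
ee_rot: [0.0, 0.996, 0.087, -0.0]
force: [-3.9, -1.6, 6.6]
grip_width: 0.0598
grip_force: 30.0
now in dock [-0.0833  0.0004] F [-3.9 -1.6  6.6]
t 40.0 tcp [0.4512 0.1565 0.0682] phi -1.396 q6 1.62 | turn first rz 0.0001 then xyz units [ 2.706e+00  9.000e-03 -2.000e-03] tilt [-0. -0. -1.]
clock: 41.55
tcp_pos: [0.5504, 0.174, 0.0682]
ee_rot: [-0.0, 0.996, 0.087, 0.001]
force: [-1.6, 0.2, 4.8]
grip_width: 0.0598
grip_force: 30.0
now in dock [0.0174 0.0005] F [-1.6  0.2  4.8]
t 41.5 tcp [0.5504 0.174  0.0682] phi -1.396 q6 1.61 | turn first rz 0.0001 then xyz units [ 0.189  0.012 -0.001] tilt [ 0.001  0.    -1.   ]
```

```bash
python3 -m crank '[[0.08,0,0,0,0,0,0.3],[0.08,0,0,0,0,0,0.3],[0.05,0,0,0,0,0,0.3],[0.05,0,0,0,0,0,0.3],[0.04,0,0,0,0,0,0.3],[0,0,0,0,0,0,0.3],[0,0,0,0,0,0,0.3]]'
python3 dk.py .025 0 .0683
```

```text
clock: 42.42
tcp_pos: [0.5589, 0.1755, 0.0681]
ee_rot: [0.0, 0.996, 0.087, -0.003]
force: [-19.8, -4.9, 18.7]
grip_width: 0.0598
grip_force: 30.0
now in dock [0.0261 0.0005] F [-19.8  -4.9  18.7]
t 42.4 tcp [0.5589 0.1755 0.0681] phi -1.396 q6 1.61 | turn first rz 0.0002 then xyz units [-0.027  0.011 -0.004] tilt [-0.006 -0.001 -1.   ]
```

```bash
python3 -m crank '[[-0.06,0,0,0,0,0,0.3],[0,0,0,0,0,0,0.76],[0,0,0,0,0,0,0.76],[0,0,0,0,0,0,0.76],[0,0,0,0,0,0,0.76],[0,0,-0.3,0,0,0,0.76],[0,0,-0.8,0,0,0,0.76],[0,0,-0.8,0,0,0,1],[0,0,-0.8,0,0,0,1],[0,0,-0.8,0,0,0,1],[0,0,-0.4,0,0,0,1],[0,0,0,0,0,0,1]]'
python3 plan.py .4835 -.3959 .21 -1.413
python3 - <<'E'
from h import *
snap('top','top5'); im=cv2.imread('pics/top5.png')[120:290,190:500]; cv2.imwrite('pics/c7.png',cv2.resize(im,None,fx=2.5,fy=2.5,interpolation=cv2.INTER_CUBIC))
a,b=[load(f)['img'][195:260,435:485].astype(int) for f in('top4','top5')]; print('p3 change',abs(a-b).max(), abs(a-b).mean())
E
```

```text
clock: 43.92
tcp_pos: [0.56, 0.1756, 0.225]
ee_rot: [-0.0, 0.996, 0.087, 0.001]
force: [-0.9, 0.5, 0.2]
grip_width: 0.093
grip_force: 0.0
t 43.9 tcp [0.56   0.1756 0.225 ] phi -1.396 q6 1.61 | turn first rz 0.0026 then xyz units [-4.134 13.81   0.362] tilt [ 0.003  0.001 -1.   ]
p3 change 7 1.0292307692307692
```

```bash
python3 -m crank '[[-0.23,0.767,0,0,0,0.0026,1],[-0.23,0.767,0,0,0,0,1],[-0.23,0.767,0,0,0,0,1],[-0.23,0.767,0,0,0,0,1],[-0.23,0.767,0,0,0,0,1],[-0.23,0.767,0,0,0,0,1],[-0.23,0.767,0,0,0,0,1],[-0.23,0.767,0,0,0,0,1],[-0.23,0.767,0,0,0,0,1],[-0.23,0.767,0,0,0,0,1],[-0.23,0.767,0,0,0,0,1],[-0.23,0.767,0,0,0,0,1],[-0.23,0.767,0,0,0,0,1],[-0.23,0.767,0,0,0,0,1],[-0.23,0.767,0,0,0,0,1],[-0.23,0.767,0,0,0,0,1],[-0.23,0.767,0,0,0,0,1],[-0.23,0.767,0,0,0,0,1],[0,0,0,0,0,0,1],[0,0,0,0,0,0,1]]'
python3 plan.py .4835 -.3959 .0415 -1.413
```

```text
clock: 46.48
tcp_pos: [0.4825, -0.3951, 0.2218]
ee_rot: [-0.001, 0.997, 0.079, -0.001]
force: [-0.2, 0.2, 0.5]
grip_width: 0.0932
grip_force: 0.0
t 46.5 tcp [ 0.4825 -0.3951  0.2218] phi -1.413 q6 0.64 | turn first rz -0.0 then xyz units [0.027 0.035 4.506] tilt [-0.002  0.002 -1.   ]
```

```bash
python3 -m crank '[[0.0,0.02,0.7,0,0,0,1],[0,0,0.8,0,0,0,1],[0,0,0.8,0,0,0,1],[0,0,0.8,0,0,0,1],[0,0,0.8,0,0,0,1],[0,0,0.6,0,0,0,1],[0,0,0,0,0,0,0.3],[0,0,0,0,0,0,0.3],[0,0,0,0,0,0,0.3],[0,0,0,0,0,0,0.3],[0,0,0,0,0,0,0.3],[0,0,0,0,0,0,0.3],[0,0,0,0,0,0,0.3],[0,0,0,0,0,0,0.3]]' 30
python3 plan.py .4835 -.3959 .0415 -1.413
python3 -m crank '[[0,0,-0.4,0,0,0,0.3],[0,0,-0.8,0,0,0,0.3],[0,0,-0.8,0,0,0,0.3],[0,0,-0.8,0,0,0,0.3],[0,0,-0.8,0,0,0,0.3],[0,0,-0.6,0,0,0,0.3],[0,0,0,0,0,0,0.3]]'
python3 dk.py -.082 .096 .2
```

```text
clock: 48.22
tcp_pos: [0.4838, -0.3973, 0.0449]
ee_rot: [0.001, 0.997, 0.079, 0.001]
force: [-1.1, 2.3, 6.8]
grip_width: 0.0593
grip_force: 30.0
t 48.2 tcp [ 0.4838 -0.3973  0.0449] phi -1.413 q6 0.64 | turn first rz 0.0 then xyz units [-0.003 -0.036  0.086] tilt [ 0.002 -0.001 -1.   ]
clock: 49.1
tcp_pos: [0.4841, -0.3979, 0.2147]
ee_rot: [0.002, 0.997, 0.079, 0.002]
force: [0.4, -0.3, -2.6]
grip_width: 0.0597
grip_force: 30.0
now in dock [-0.1468 -0.5514] F [ 0.4 -0.3 -2.6]
t 49.1 tcp [ 0.4841 -0.3979  0.2147] phi -1.413 q6 0.64 | turn first rz -0.0025 then xyz units [  1.619 -16.185   0.304] tilt [ 0.004 -0.004 -1.   ]
```

```bash
python3 -m crank '[[0.085,-0.852,0,0,0,-0.0025,0.3],[0.085,-0.852,0,0,0,0,0.3],[0.085,-0.852,0,0,0,0,0.3],[0.085,-0.852,0,0,0,0,0.3],[0.085,-0.852,0,0,0,0,0.3],[0.085,-0.852,0,0,0,0,0.3],[0.085,-0.852,0,0,0,0,0.3],[0.085,-0.852,0,0,0,0,0.3],[0.085,-0.852,0,0,0,0,0.3],[0.085,-0.852,0,0,0,0,0.3],[0.085,-0.852,0,0,0,0,0.3],[0.085,-0.852,0,0,0,0,0.3],[0.085,-0.852,0,0,0,0,0.3],[0.085,-0.852,0,0,0,0,0.3],[0.085,-0.852,0,0,0,0,0.3],[0.085,-0.852,0,0,0,0,0.3],[0.085,-0.852,0,0,0,0,0.3],[0.085,-0.852,0,0,0,0,0.3],[0.085,-0.852,0,0,0,0,0.3],[0,0,0,0,0,0,0.3]]'
python3 -m crank '[[0,0,0.7,0,0,0,0.3],[0,0,0.8,0,0,0,0.3],[0,0,0.8,0,0,0,0.3],[0,0,0.6,0,0,0,0.3],[0,0,0.3,0,0,0,0.3],[0,0,0,0,0,0,0.3],[0,0,0,0,0,0,0.3]]'
python3 dk.py -.082 .096 .0689
```

```text
clock: 51.6
tcp_pos: [0.4341, 0.2536, 0.2098]
ee_rot: [0.0, 0.996, 0.088, -0.001]
force: [-0.1, -0.9, -2.9]
grip_width: 0.06
grip_force: 30.0
clock: 52.48
tcp_pos: [0.4361, 0.2523, 0.0845]
ee_rot: [-0.0, 0.996, 0.087, 0.001]
force: [0.0, -0.5, -2.3]
grip_width: 0.0596
grip_force: 30.0
now in dock [-0.0816  0.0973] F [ 0.  -0.5 -2.3]
t 52.5 tcp [0.4361 0.2523 0.0845] phi -1.397 q6 1.82 | turn first rz -0.0 then xyz units [-0.011  0.034  0.39 ] tilt [ 0.001  0.001 -1.   ]
```

```bash
python3 -m crank '[[0,0.03,0.2,0,0,0,0.3],[0,0,0.13,0,0,0,0.3],[0,0,0.06,0,0,0,0.3],[0,0,0,0,0,0,0.3],[0,0,0,0,0,0,0.3]]'
python3 dk.py .025 .096 .0689
python3 -m crank '[[0.2,0,0,0,0,0,0.3],[0.25,0,0,0,0,0,0.3],[0.25,0,0,0,0,0,0.3],[0.25,0,0,0,0,0,0.3],[0.25,0,0,0,0,0,0.3],[0.25,0,0,0,0,0,0.3],[0.25,0,0,0,0,0,0.3],[0.25,0,0,0,0,0,0.3],[0.25,0,0,0,0,0,0.3],[0.2,0,0,0,0,0,0.3],[0.1,0,0,0,0,0,0.3],[0,0,0,0,0,0,0.3]]'
python3 dk.py .025 .096 .0689
```

```text
clock: 53.1
tcp_pos: [0.4356, 0.251, 0.0689]
ee_rot: [0.0, 0.996, 0.087, -0.0]
force: [-6.4, -3.2, 9.4]
grip_width: 0.0603
grip_force: 30.0
now in dock [-0.0823  0.0961] F [-6.4 -3.2  9.4]
t 53.1 tcp [0.4356 0.251  0.0689] phi -1.397 q6 1.82 | turn first rz 0.0 then xyz units [ 2.683e+00  4.000e-03 -1.000e-03] tilt [-0. -0. -1.]
clock: 54.6
tcp_pos: [0.5348, 0.2687, 0.0689]
ee_rot: [-0.0, 0.996, 0.087, 0.001]
force: [-1.7, -0.3, 4.8]
grip_width: 0.0597
grip_force: 30.0
now in dock [0.0185 0.0964] F [-1.7 -0.3  4.8]
t 54.6 tcp [0.5348 0.2687 0.0689] phi -1.397 q6 1.78 | turn first rz -0.0 then xyz units [ 0.163  0.011 -0.   ] tilt [ 0.001  0.001 -1.   ]
```

```bash
python3 -m crank '[[0.08,0,0,0,0,0,0.3],[0.08,0,0,0,0,0,0.3],[0.05,0,0,0,0,0,0.3],[0.04,0,0,0,0,0,0.3],[0,0,0,0,0,0,0.3],[0,0,0,0,0,0,0.3]]'
python3 dk.py .025 .096 .0689
```

```text
clock: 55.35
tcp_pos: [0.541, 0.2698, 0.0687]
ee_rot: [0.0, 0.996, 0.087, -0.003]
force: [-21.3, -5.9, 19.9]
grip_width: 0.0595
grip_force: 30.0
now in dock [0.0247 0.0965] F [-21.3  -5.9  19.9]
t 55.4 tcp [0.541  0.2698 0.0687] phi -1.396 q6 1.77 | turn first rz 0.0001 then xyz units [ 0.007  0.012 -0.006] tilt [-0.006 -0.002 -1.   ]
```

```bash
python3 -m crank '[[-0.06,0,0,0,0,0,0.3],[0,0,0,0,0,0,0.76],[0,0,0,0,0,0,0.76],[0,0,0,0,0,0,0.76],[0,0,0,0,0,0,0.76],[0,0,-0.3,0,0,0,0.76],[0,0,-0.8,0,0,0,0.76],[0,0,-0.8,0,0,0,1],[0,0,-0.8,0,0,0,1],[0,0,-0.8,0,0,0,1],[0,0,-0.4,0,0,0,1],[0,0,0,0,0,0,1]]'
python3 plan.py .654 -.063 .22 .079
python3 - <<'E'
from h import *
snap('scene','scene5'); crop('scene5','c8',230,180,550,330,2.5)
E
```

```text
clock: 56.85
tcp_pos: [0.5424, 0.2699, 0.2255]
ee_rot: [-0.0, 0.996, 0.087, 0.001]
force: [-1.0, 0.4, -1.2]
grip_width: 0.0933
grip_force: 0.0
t 56.9 tcp [0.5424 0.2699 0.2255] phi -1.397 q6 1.77 | turn first rz -0.2349 then xyz units [-8.516  2.125  0.136] tilt [ 0.003  0.001 -1.   ]
```

View pics/c8.png

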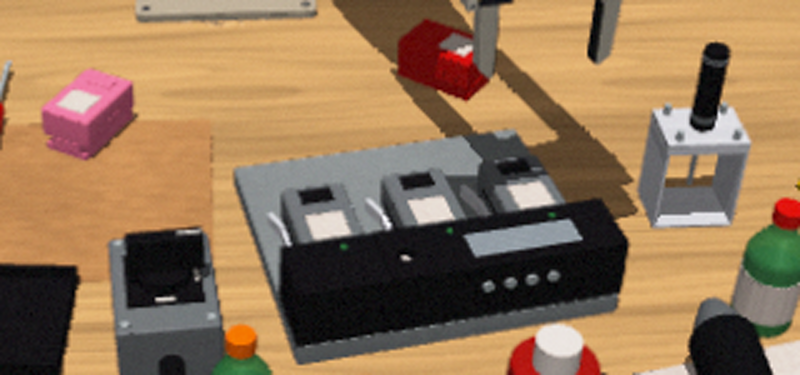

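All three packs sit in the bays, labels at (330,225), (432,208) and (527,193), and the pin hangs in its stand at (712,85). Next, back to the isolator.

```bash
python3 -m crank '[[0,0,0,0,0,-0.0261,1],[0,0,0,0,0,-0.0261,1],[0,0,0,0,0,-0.0261,1],[0,0,0,0,0,-0.0261,1],[0,0,0,0,0,-0.0261,1],[0,0,0,0,0,-0.0261,1],[0,0,0,0,0,-0.0261,1],[0,0,0,0,0,-0.0261,1],[0,0,0,0,0,-0.0261,1],[-0.774,0.193,0,0,0,0,1],[-0.774,0.193,0,0,0,0,1],[-0.774,0.193,0,0,0,0,1],[-0.774,0.193,0,0,0,0,1],[-0.774,0.193,0,0,0,0,1],[-0.774,0.193,0,0,0,0,1],[-0.774,0.193,0,0,0,0,1],[-0.774,0.193,0,0,0,0,1],[-0.774,0.193,0,0,0,0,1],[-0.774,0.193,0,0,0,0,1],[-0.774,0.193,0,0,0,0,1]]'
python3 -m crank '[[0,0,0,0,0,0,1],[0,0,0,0,0,0,1]]'
python3 plan.py .654 -.063 .107 .079
python3 - <<'E'
from h import *
snap('top','top6'); crop('top6','c9',190,140,350,270,4.5)
E
```

```text
clock: 59.4
tcp_pos: [0.6522, -0.0641, 0.2212]
ee_rot: [-0.002, 0.679, 0.734, -0.001]
force: [0.6, 0.3, 0.2]
grip_width: 0.0928
grip_force: 0.0
clock: 59.65
tcp_pos: [0.6522, -0.0627, 0.2221]
ee_rot: [-0.001, 0.679, 0.734, -0.001]
force: [-0.6, 0.4, 0.9]
grip_width: 0.093
grip_force: 0.0
t 59.6 tcp [ 0.6522 -0.0627  0.2221] phi 0.079 q6 -0.25 | turn first rz -0.0001 then xyz units [-0.015  0.051  2.879] tilt [-0.003  0.001 -1.   ]
```

View pics/c9.png

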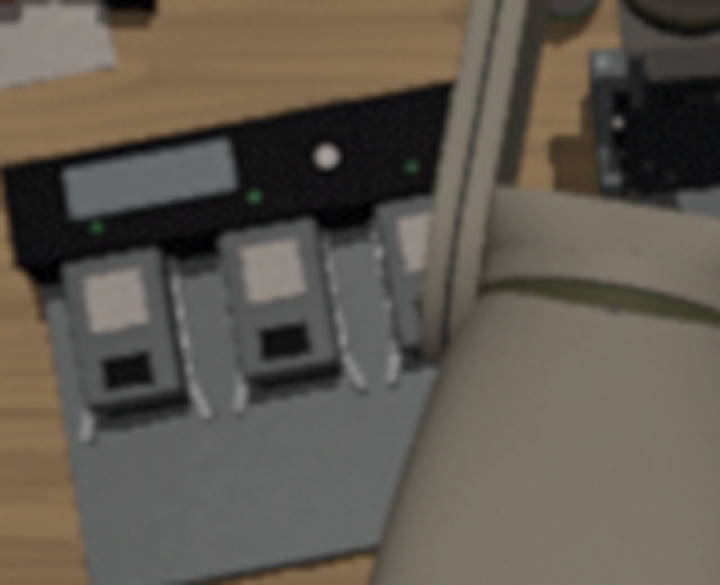

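The packs touch the console front, at (105,250), (270,225) and (410,200). I'll grip the handle and turn it on.

```bash
python3 -m crank '[[0,0.03,0.6,0,0,0,1],[0,0,0.8,0,0,0,1],[0,0,0.7,0,0,0,1],[0,0,0.5,0,0,0,1],[0,0,0.28,0,0,0,1],[0,0,0,0,0,0,0],[0,0,0,0,0,0,0],[0,0,0,0,0,0,0],[0,0,0,0,0,0,0],[0,0,0,0,0,0,0],[0,0,0,0,0,0,0],[0,0,0,0,0,0,0],[0,0,0,0,0,0,0],[0,0,0,0,0,0,0],[0,0,0,0,0,0,0],[0,0,0,0,0,0,0],[0,0,0,0,0,0,0]]' 25
python3 plan.py .654 -.063 .107 .079
python3 -m crank '[[0,0,0,0,0,0.025,0],[0,0,0,0,0,0.025,0],[0,0,0,0,0,0.025,0],[0,0,0,0,0,0.025,0],[0,0,0,0,0,0.025,0],[0,0,0,0,0,0.025,0],[0,0,0,0,0,0.025,0],[0,0,0,0,0,0.025,0],[0,0,0,0,0,0.025,0],[0,0,0,0,0,0.025,0],[0,0,0,0,0,0,0],[0,0,0,0,0,0,0]]' 25
python3 plan.py .654 -.063 .107 -1.488
```

```text
clock: 61.82
tcp_pos: [0.654, -0.0632, 0.1086]
ee_rot: [-0.0, 0.679, 0.734, -0.0]
force: [-4.0, -0.6, 1.9]
grip_width: 0.0147
grip_force: 24.9
t 61.8 tcp [ 0.654  -0.0632  0.1086] phi 0.079 q6 -0.25 | turn first rz -0.0 then xyz units [0.005 0.001 0.04 ] tilt [-0.001 -0.    -1.   ]
clock: 63.32
tcp_pos: [0.6541, -0.0633, 0.1086]
ee_rot: [0.0, 0.999, 0.041, -0.0]
force: [-4.0, -1.0, 1.5]
grip_width: 0.0148
grip_force: 25.0
t 63.3 tcp [ 0.6541 -0.0633  0.1086] phi -1.489 q6 1.31 | turn first rz -0.0001 then xyz units [-0.002 -0.007  0.04 ] tilt [-0. -0. -1.]
```

```bash
python3 -m crank '[[0,0,0,0,0,0,1],[0,0,0,0,0,0,1],[0,0,0,0,0,0,1],[0,0,0,0,0,0,1],[0,0,0,0,0,0,1],[0,0,-0.5,0,0,0,1],[0,0,-0.8,0,0,0,1],[0,0,-0.8,0,0,0,1],[0,0,-0.8,0,0,0,1],[0,0,-0.8,0,0,0,1],[0,0,-0.3,0,0,0,1],[0,0,0,0,0,0,1]]' 25
python3 plan.py .4907 .446 .26 -1.488
```

```text
clock: 64.82
tcp_pos: [0.6548, -0.0633, 0.2701]
ee_rot: [0.0, 0.999, 0.039, 0.001]
force: [-0.5, -0.1, -0.4]
grip_width: 0.0929
grip_force: 0.0
t 64.8 tcp [ 0.6548 -0.0633  0.2701] phi -1.492 q6 1.32 | turn first rz -0.0006 then xyz units [ -3.036 -13.027   0.237] tilt [ 0.002 -0.    -1.   ]
```

```bash
python3 -m crank '[[-0.179,-0.766,0,0,0,0,1],[-0.179,-0.766,0,0,0,0,1],[-0.179,-0.766,0,0,0,0,1],[-0.179,-0.766,0,0,0,0,1],[-0.179,-0.766,0,0,0,0,1],[-0.179,-0.766,0,0,0,0,1],[-0.179,-0.766,0,0,0,0,1],[-0.179,-0.766,0,0,0,0,1],[-0.179,-0.766,0,0,0,0,1],[-0.179,-0.766,0,0,0,0,1],[-0.179,-0.766,0,0,0,0,1],[-0.179,-0.766,0,0,0,0,1],[-0.179,-0.766,0,0,0,0,1],[-0.179,-0.766,0,0,0,0,1],[-0.179,-0.766,0,0,0,0,1],[-0.179,-0.766,0,0,0,0,1],[-0.179,-0.766,0,0,0,0,1],[0,0,0,0,0,0,1],[0,0,0,0,0,0,1]]' 25
python3 plan.py .4907 .446 .155 -1.488
python3 - <<'E'
from h import *
snap('top','top7'); snap('scene','scene7')
a=cv2.imread('pics/top7.png')[130:260,100:400]; b=cv2.imread('pics/scene7.png')[180:300,240:540]
f=lambda m:cv2.resize(m,None,fx=2.4,fy=2.4,interpolation=cv2.INTER_CUBIC)[:290]
cv2.imwrite('pics/c10.png',np.vstack([f(a),f(b)]))
E
```

```text
clock: 67.2
tcp_pos: [0.4917, 0.4457, 0.2671]
ee_rot: [0.001, 0.999, 0.039, -0.001]
force: [-0.1, -0.6, 0.2]
grip_width: 0.0932
grip_force: 0.0
t 67.2 tcp [0.4917 0.4457 0.2671] phi -1.492 q6 2.15 | turn first rz -0.0006 then xyz units [-0.018 -0.013  2.802] tilt [-0.002 -0.002 -1.   ]
```

View pics/c10.png

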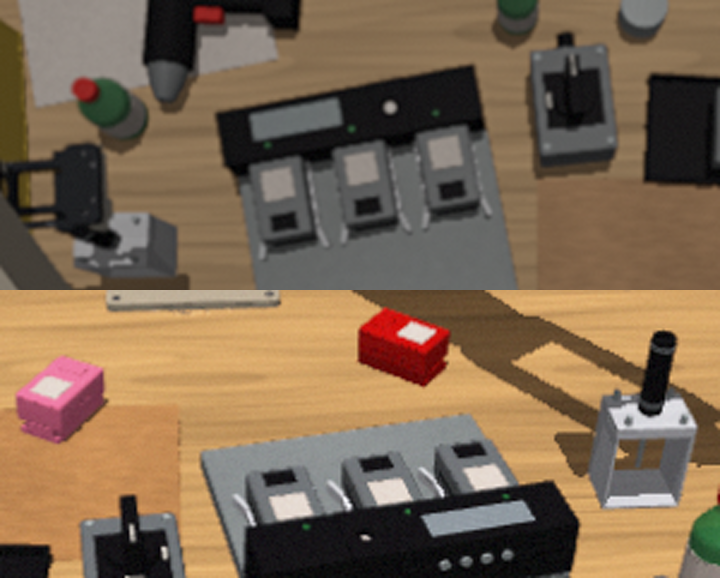

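The isolator is on, its pointer at (573,62) aimed +x, and all three packs are home. Next I'll grip the pin.

```bash
python3 -c "
from h import *
print(w2p(load('scene7'),[.4907,.446,.188]),'read 516,201; and hole',w2p(load('scene7'),[.4907,.446,.1]))"
python3 -m crank '[[0,0,0.6,0,0,0,1],[0,0,0.8,0,0,0,1],[0,0,0.7,0,0,0,1],[0,0,0.5,0,0,0,1],[0,0,0.2,0,0,0,1],[0,0,0,0,0,0,0],[0,0,0,0,0,0,0],[0,0,0,0,0,0,0],[0,0,0,0,0,0,0],[0,0,0,0,0,0,0],[0,0,0,0,0,0,0],[0,0,0,0,0,0,0],[0,0,0,0,0,0,0],[0,0,0,0,0,0,0],[0,0,0,0,0,0,0],[0,0,0,0,0,0,0]]' 35
python3 plan.py .4907 .446 .155 -1.488
```

```text
[515.17796797 199.13693547] read 516,201; and hole [508.62770408 230.44132955]
clock: 69.3
tcp_pos: [0.4919, 0.4465, 0.1566]
ee_rot: [0.0, 0.999, 0.039, -0.0]
force: [0.8, 0.6, 0.0]
grip_width: 0.0235
grip_force: 35.0
t 69.3 tcp [0.4919 0.4465 0.1566] phi -1.492 q6 2.15 | turn first rz -0.0006 then xyz units [-0.03   0.011  0.04 ] tilt [-0. -0. -1.]
```

```bash
python3 -m crank '[[0,0,-0.2,0,0,0,0],[0,0,-0.4,0,0,0,0],[0,0,-0.6,0,0,0,0],[0,0,-0.6,0,0,0,0],[0,0,-0.6,0,0,0,0],[0,0,-0.5,0,0,0,0],[0,0,0,0,0,0,0]]' 35
python3 - <<'E'
from plan import *
s=load('top7'); g=cv2.cvtColor(s['img'],cv2.COLOR_RGB2GRAY).astype(float)[166:184,254:272]; w=np.clip(g-60,0,None)
v,u=np.mgrid[166:184,254:272]; u0,v0=(w*u).sum()/w.sum(),(w*v).sum()/w.sum(); b=p2w(s,u0,v0,.076); print(u0,v0,b, 'area',(w>0).sum())
V=np.array(s['view']);print('cam',-V[:3,:3].T@V[:3,3])
plan(b[0],b[1],.25,-1.488)
E
```

```text
clock: 70.18
tcp_pos: [0.4928, 0.4473, 0.2758]
ee_rot: [-0.001, 0.999, 0.039, 0.002]
force: [-0.2, 0.2, 0.5]
grip_width: 0.0238
grip_force: 35.0
262.1185430463576 174.28278145695364 [0.64545345 0.14489251 0.076     ] area 27
cam [ 0.31299382 -0.0221696   1.28611793]
t 70.2 tcp [0.4928 0.4473 0.2758] phi -1.492 q6 2.15 | turn first rz -0.0006 then xyz units [3.176 7.851 0.638] tilt [ 0.004  0.003 -1.   ]
```

```bash
python3 -m crank '[[0.289,0.714,0,0,0,0,0],[0.289,0.714,0,0,0,0,0],[0.289,0.714,0,0,0,0,0],[0.289,0.714,0,0,0,0,0],[0.289,0.714,0,0,0,0,0],[0.289,0.714,0,0,0,0,0],[0.289,0.714,0,0,0,0,0],[0.289,0.714,0,0,0,0,0],[0.289,0.714,0,0,0,0,0],[0.289,0.714,0,0,0,0,0],[0.289,0.714,0,0,0,0,0],[0,0,0.6,0,0,0,0],[0,0,0.4,0,0,0,0],[0,0,0,0,0,0,0],[0,0,0,0,0,0,0]]' 35
python3 - <<'E'
from plan import *
plan(.6455,.1449,.2136,-1.488)
snap('scene','scene8'); s=load('scene8'); o=observe()
print('tip expected',w2p(s,o['tcp_pos']-[0,0,.1266]),'button',w2p(s,[.6455,.1449,.076]),w2p(s,[.6455,.1449,.084]))
crop('scene8','c11',310,190,450,295,5.5)
E
```

```text
clock: 72.05
tcp_pos: [0.6434, 0.1438, 0.2331]
ee_rot: [-0.0, 0.999, 0.04, 0.0]
force: [0.4, 0.3, -0.1]
grip_width: 0.024
grip_force: 35.0
t 72.0 tcp [0.6434 0.1438 0.2331] phi -1.491 q6 1.63 | turn first rz -0.0005 then xyz units [ 0.055 -0.022  0.487] tilt [ 0.  0. -1.]
tip expected [390.88821347 272.72374718] button [390.65741669 284.36643836] [390.86659421 281.53793057]
```

View pics/c11.png

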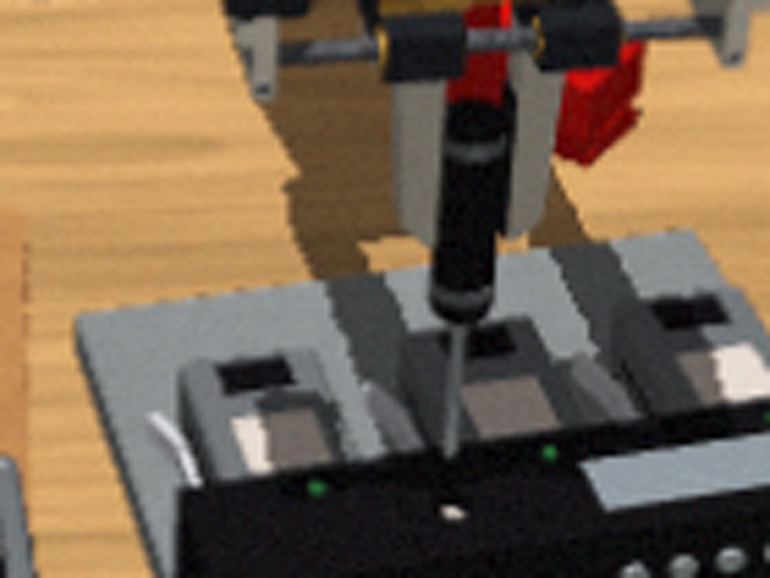

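The tip is at (391.4,272.7), as predicted, and lines up with the button at about (391.9,283). I'll lower it into the hole.

```bash
python3 -m crank '[[0.055,-0.035,0.15,0,0,0,0],[0,0,0.2,0,0,0,0],[0,0,0.14,0,0,0,0],[0,0,0,0,0,0,0],[0,0,0.1,0,0,0,0],[0,0,0.1,0,0,0,0],[0,0,0,0,0,0,0],[0,0,0,0,0,0,0]]' 35
python3 plan.py .6455 .1453 .1976 -1.488; python3 -c "
from h import *
print(observe()['force'])"
```

```text
clock: 73.1
tcp_pos: [0.6455, 0.1449, 0.2051]
ee_rot: [-0.0, 0.999, 0.039, 0.0]
force: [0.0, -0.4, -0.2]
grip_width: 0.0236
grip_force: 35.0
t 73.1 tcp [0.6455 0.1449 0.2051] phi -1.492 q6 1.64 | turn first rz -0.0006 then xyz units [ 0.001 -0.009  0.188] tilt [ 0.  0. -1.]
[ 0.04468384 -0.43702874 -0.20283996]
```

```bash
python3 -m crank '[[0,0,0.06,0,0,0,0],[0,0,0.06,0,0,0,0],[0,0,0.06,0,0,0,0],[0,0,0.05,0,0,0,0],[0,0,0.02,0,0,0,0],[0,0,0,0,0,0,0]]' 35
python3 plan.py .6455 .1453 .1976 -1.488
```

```text
clock: 73.85
tcp_pos: [0.6461, 0.145, 0.1972]
ee_rot: [-0.0, 0.999, 0.039, 0.001]
force: [-1.4, -0.7, 10.5]
grip_width: 0.0238
grip_force: 35.0
t 73.8 tcp [0.6461 0.145  0.1972] phi -1.492 q6 1.64 | turn first rz -0.0006 then xyz units [-0.014 -0.009 -0.01 ] tilt [ 0.002  0.    -1.   ]
```

Force is 10.5 N at full depth, so the button is bottomed. I'll hold it, let it up, and lift.

```bash
python3 -m crank '[[0,0,0,0,0,0,0],[0,0,0,0,0,0,0],[0,0,0,0,0,0,0],[0,0,0,0,0,0,0],[0,0,-0.1,0,0,0,0],[0,0,-0.2,0,0,0,0],[0,0,-0.3,0,0,0,0],[0,0,-0.5,0,0,0,0],[0,0,-0.5,0,0,0,0],[0,0,-0.4,0,0,0,0],[0,0,0,0,0,0,0],[0,0,0,0,0,0,0]]' 35
python3 plan.py .4919 .4465 .275 -1.492
```

```text
clock: 75.35
tcp_pos: [0.6453, 0.1449, 0.2744]
ee_rot: [0.0, 0.999, 0.039, -0.0]
force: [-0.4, -0.6, -0.7]
grip_width: 0.0233
grip_force: 35.0
t 75.3 tcp [0.6453 0.1449 0.2744] phi -1.492 q6 1.64 | turn first rz 0.0 then xyz units [-3.228 -7.819 -0.012] tilt [-0.001 -0.    -1.   ]
```

```bash
python3 -m crank '[[-0.293,-0.711,0,0,0,0,0],[-0.293,-0.711,0,0,0,0,0],[-0.293,-0.711,0,0,0,0,0],[-0.293,-0.711,0,0,0,0,0],[-0.293,-0.711,0,0,0,0,0],[-0.293,-0.711,0,0,0,0,0],[-0.293,-0.711,0,0,0,0,0],[-0.293,-0.711,0,0,0,0,0],[-0.293,-0.711,0,0,0,0,0],[-0.293,-0.711,0,0,0,0,0],[-0.293,-0.711,0,0,0,0,0],[0,0,0,0,0,0,0],[0,0,0.3,0,0,0,0],[0,0,0.3,0,0,0,0],[0,0,0,0,0,0,0],[0,0,0,0,0,0,0],[0,0,0,0,0,0,0]]' 35
python3 plan.py .4919 .4465 .1575 -1.492
```

```text
clock: 77.47
tcp_pos: [0.4927, 0.4466, 0.2517]
ee_rot: [-0.0, 0.999, 0.039, 0.0]
force: [-1.0, -0.7, 0.1]
grip_width: 0.0234
grip_force: 35.0
t 77.5 tcp [0.4927 0.4466 0.2517] phi -1.492 q6 2.15 | turn first rz -0.0001 then xyz units [-2.200e-02  2.000e-03  2.354e+00] tilt [ 0.001  0.001 -1.   ]
```

Aligned with the pickup pose to within 1 mm, so I'll lower the pin.

```bash
python3 -m crank '[[-0.02,0,0.3,0,0,0,0],[0,0,0.3,0,0,0,0],[0,0,0.3,0,0,0,0],[0,0,0.3,0,0,0,0],[0,0,0.3,0,0,0,0],[0,0,0.3,0,0,0,0],[0,0,0.3,0,0,0,0],[0,0,0.2,0,0,0,0],[0,0,0,0,0,0,0],[0,0,0,0,0,0,0]]' 35
python3 plan.py .4919 .4465 .1566 -1.492;python3 -c "
from h import *
print(observe()['force'])"
```

```text
clock: 78.72
tcp_pos: [0.4918, 0.4468, 0.1596]
ee_rot: [-0.0, 0.999, 0.039, 0.0]
force: [-0.7, -0.4, 0.1]
grip_width: 0.0235
grip_force: 35.0
t 78.7 tcp [0.4918 0.4468 0.1596] phi -1.492 q6 2.15 | turn first rz -0.0 then xyz units [0.002 0.007 0.075] tilt [ 0.001  0.001 -1.   ]
[-0.65115609 -0.42928217  0.14393634]
```

```bash
python3 -m crank '[[0,0,0.06,0,0,0,0],[0,0,0,0,0,0,0],[0,0,0,0,0,0,0.5],[0,0,0,0,0,0,1],[0,0,0,0,0,0,1],[0,0,0,0,0,0,1],[0,0,0,0,0,0,1],[0,0,0,0,0,0,1],[0,0,-0.3,0,0,0,1],[0,0,-0.6,0,0,0,1],[0,0,-0.8,0,0,0,1],[0,0,-0.8,0,0,0,1],[0,0,-0.6,0,0,0,1],[0,0,0,0,0,0,1],[0,0,0,0,0,0,1]]' 35
python3 - <<'E'
from h import *
snap('top','top9'); snap('scene','scene9')
a=cv2.imread('pics/top9.png')[130:260,100:450]; b=cv2.imread('pics/scene9.png')[130:310,150:570]
f=lambda m,k:cv2.resize(m,(800,290 if k else 300),interpolation=cv2.INTER_CUBIC)
cv2.imwrite('pics/c12.png',np.vstack([f(a,0),f(b,1)]))
E
```

```text
clock: 80.6
tcp_pos: [0.4913, 0.4464, 0.2798]
ee_rot: [0.0, 0.999, 0.039, -0.0]
force: [-1.2, -0.6, -0.0]
grip_width: 0.093
grip_force: 0.0
```

View pics/c12.png

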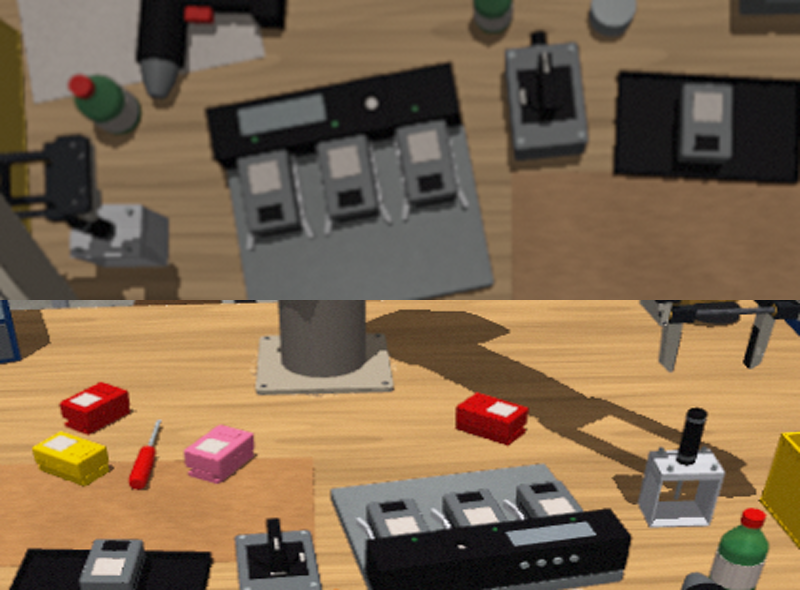

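Pin upright in its stand at (692,435), isolator on, three packs against the console, and the finished pack in the tray. One numeric check, then I'll hand in.

```bash
python3 - <<'E'
from h import *
a,b=[load(f)['img'][165:280,190:325].astype(int) for f in('top7','top9')]; d=abs(a-b); print('dock change',d.max(),d.mean())
c=load('top9')
dock=[(y,w2p(c,[.5333+np.cos(.1738)*.025-np.sin(.1738)*y,.1705+np.sin(.1738)*.025+np.cos(.1738)*y,.074]).round(1)) for y in(-.096,0,.096)]; print(dock)
if d.mean()<2: print(sign_off())
E
```

```text
dock change 9 0.7796242619431025
[(-0.096, array([285.7, 199.7])), (0, array([250.9, 206. ])), (0.096, array([216. , 212.3]))]
the job is handed in; nothing more can be done
None
```

The job is handed in. The finished pack lies in the tray, all three waiting packs are home, the isolator is on, the start button was pressed and let up, and the pin is back in its stand; the last pictures show nothing knocked over, but no verdict came back.

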